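# Push a pie out of its tin on the bench ejector and hold it up

## Robot

A 7-joint arm with a two-finger parallel gripper is mounted at the origin on the work surface. World frame = base frame: x ahead of the robot, y to its left, z up, the work surface at z = 0. Lengths are in m, angles in degrees, forces in N, time in s.
With the tool pointing down it reaches from about 0.4 to 0.925 m from the base axis. Payload 4.1 kg.
Tool frame: the origin (TCP) lies at the very end of the fingers, on their centre line; the grasp point (between the pads) lies 19 mm behind it (env.tcp_to_grasp is the y of the grasp point in the tool frame, in m); y points along the fingers, x is the direction in which the jaws open and shut, and the axes are right-handed (so a half turn about y gives the same grasp; the last joint's range is limited). The gripper opens to 85 mm and grips with 20 to 120 N. Pads are 22 mm wide; open, the fingers measure 114 mm over their backs; the gripper's body (76 mm by 85 mm) begins 54 mm behind the grasp point. The pads swing forward as they close: fully open they stand 13 mm farther back than shut.
Start: joints at [68.583, 22.827, 2.584, 88.041, -1.071, 69.15, -2.905], TCP at [0.176, -0.626, 0.231] pointing down, gripper open.
Joint ranges: [-161.44, 161.44], [-28.35, 127.94], [-78.24, 83.42], [0, 140.83], [-78.03, 258.03], [13.02, 114.36], [-168.23, 168.23]. Speed limits (degrees/s): [147.25, 147.25, 180, 180, 180, 180, 180].

## Interface

Orientations are given as [roll, pitch, yaw] about the fixed x, y, z axes, in that order (R = Rz(yaw) Ry(pitch) Rx(roll)).
In Python, from cell import readout, eyes, finish_job, env gives the robot as it stands.
- The arm moves only by the tool apply_moves, never from a script. Its argument "motion" is one flat list of numbers, 4 for each row, row after row: the shift along the tool's x, y, z in m, then the turn about the tool's y in degrees. A call has 1 to 20 rows; each row is the pose to reach, as a shift and turn from the pose commanded when the call began, along the tool's axes at that moment; what a row does not reach only later rows make up. A row lasts 1/8 s, in which the tool goes at most 62.5 mm and 10.7 degrees, less where a joint would pass 70% of its speed; a pose out of reach is approached as far as the arm can. A call with a gripper value outside its range is refused whole. "hand" is the closure in counts, from 0 (fully open) to 255 (shut), set as the call begins (left out, the last holds). The fingers move at their own pace and stop on an object; "force" is the grip in N (left out, the last holds). Time passes only in rows, so rows that repeat a pose let the fingers close. It gives the time, the measured TCP pose, the force and the opening at its end, in the units of the state.
- readout.read_state(): the state, without advancing time (a new reading comes with each control period).
- eyes.read_camera(name): name is "scene" or "top" or "wrist"; returns the picture (420x560x3 uint8, red, green, blue); there is no depth.
- eyes.camera_info(name): a dict with "fov_y" (degrees; the focal length in pixels is half the picture's height over the tangent of half this angle, whatever the lens; pixels are square), "cx", "cy" (the principal point, pixels), "view" (4x4, takes a point from world to camera coordinates). Camera axes: x right, y down, z forward; pixel columns grow to the right and rows downward; lengths in m; the calibration is good to about 2 mm. A picture is of the moment at which its call begins: read the wrist's pose just before it. camera_info takes no time and is no camera call; for the wrist camera it gives the pose at the moment of the call.
- finish_job(): hands the job in, once; it reports no verdict.
The state is a dict: "time": time; "qpos": joint angles; "dq": joint speeds; "joint_efforts": joint torques, N m; "eef_pos": TCP position; "ee_rot": TCP orientation; "force": force on the tool from outside, world axes, zero at the start; "moment": the same for the moment, N m; "opening": finger opening in m.
Only numpy, scipy, OpenCV 4.12 (cv2) and the standard library are available. Lean on these libraries where they do the work, as an engineer would, in place of code of your own. Each camera call takes 0.05 s, during which the arm holds its last target.

## Task

Take the baked pie in the larger round tin from the cooling pan and set the tin, without dropping it, squarely down into the round nest of the bench pie ejector, and let go of it. Then draw the ejector's spring handle out until its pointer stands on the black mark, without overrunning it, and keep holding it there: finish with the handle held at the mark and the pie standing up out of its tin, so that a colleague can lift it off. Leave the other tins and the things on the bench where they are.

Things in the scene. Friction and masses are not known exactly. Their poses are not given: they have to be found in the camera images.
- round_tin_mid (a point): the larger round pie tin, of plain steel, straight-sided, outside diameter 64 mm, 48 mm tall, open at the top; this point is its centre, half-way up (24 mm above its underside); z up its axis. A baked pie stands in it, its top 3 mm below the rim. Grip it across the outside in its upper half: the foot goes 8 mm down into the nest. Tin and pie together weigh 0.19 to 0.33 kg
- round_tin: the same tin; origin at the centre of its underside, z up its axis. The pie's loose base rests on a narrow lip inside the foot of the tin, so that tin and pie travel as one when the tin is carried upright
- pie_foot (a point): centre of the underside of the pie's loose steel base (56 mm across, 2 mm thick), which carries the pie, 40 mm tall in all with the base; 2.5 mm above the underside of the tin while the pie is down in the tin
- pie: the round baked pie with its loose base, one rigid piece; origin at the centre of the base's underside, z up
- pan: the low cooling pan (fixed), 240 x 340 mm (its own x, y), floor 3 mm above the bench, rim 16 mm high; origin at the centre of its underside. Three tins stand in a row along its y, about 95 mm apart, in any order, each up to 35 mm off the row along its x; along the pan's x the space on both sides of a tin is free
- square_tin: a bystander: pie in a square tin, 62 x 62 x 48 mm; origin at the centre of its underside
- small_tin: a bystander: pie in a smaller round tin, diameter 51 mm, 36 mm tall; origin at the centre of its underside
- nest (a point): centre of the floor of the ejector's nest, a round recess 72 mm in diameter and 8 mm deep in a 110 mm square aluminium plate with low screws (3 mm) at its corners; the floor is 83 mm above the bench, the plate's top 91 mm. Axes of the ejector: z up, handle on its -x side, drawn out along -x
- ejector: the bench pie ejector, fixed; steel case 180 x 200 mm (its x, y), top 75 mm above the bench, front face 85 mm from the nest's centre; origin on the bench straight under the nest's centre, axes as for the nest
- post: the ejector post: origin at the centre of the top of its round pad (38 mm across), which lies in the middle of the nest's floor, 1 mm above it at rest, and rises 0.75 mm for each mm that the handle is drawn out; it lifts the loose base with the pie, while the tin stays in the nest
- grip (a point): middle of the handle's black grip bar, 16 mm thick, 128 mm long along the ejector's y, axis 70 mm above the bench, at rest 145 mm from the nest's centre and 60 mm in front of the case; moves with the handle. Two 10 mm rods, 100 mm apart, join it to the case; between them it is free all round: pinch it from above across the ejector's x, one finger in the gap to the case, or hook it there
- mark (a point): the black line on the fixed gauge strip beside the handle (ejector's +y side), on the strip's top face 56 mm above the bench. A thin steel pointer on the bar's end, in line with the bar's axis, travels over the strip; it stands on the line when the bar's axis is level with the line along the ejector's x, 45 mm out from rest
- pull (a joint): how far the handle is drawn out, in m: 0 at rest (spring closed), 0.045 with the pointer on the mark, 0.060 at the end stop. The spring draws it back with about 5 N at rest and 12 N at the mark; the pie's weight adds 1 to 2 N. It runs back in if let go.
- scraper: a bystander: bench scraper lying flat on the bench, 115 x 150 mm, up to 18 mm high; origin at the middle of its underside
- dredger: a bystander: aluminium flour dredger, 64 mm in diameter, 94 mm tall; origin at the centre of its underside
- timer: a bystander: small white kitchen timer, 70 x 55 x 22 mm; origin at the centre of its underside
Things that resemble listed ones, but are neither listed nor needed, are in the scene too. What is shaped like the pie but green is not meant. Leave any blue look-alike of the round_tin alone.

How it is judged (in metres and radians):
On the way:
1. the round tin, pie inside, sits fully down in the nest, upright and let go, the handle still home (horizontal distance between round_tin and nest below 0.006 m and z of round_tin in the frame of nest below 0.002 m and angle between round_tin's own z axis and vertical below 0.06 rad and z of pie_foot in the frame of round_tin below 0.006 m and horizontal distance between pie and round_tin below 0.005 m and contact force between the fingers and round_tin below 0.2 N and value of joint pull below 0.006 m), for 0.3 s.
At the end, for the whole second after the job is handed in: The robot holds the handle with its pointer on the mark to within 5 mm; the post alone carries the pie, upright and at rest, its base 29 mm or more above the nest floor; the tin is still down in the nest (4 mm) and central (6 mm); the robot touches neither pie nor tin (value of joint pull between 0.04 and 0.05 m and contact force between any of the fingers, the arm and pull above 3 N and contact force between post and pie above 0.5 N and z of pie_foot in the frame of nest above 0.029 m and horizontal distance between pie_foot and nest below 0.008 m and angle between pie's own z axis and vertical below 0.15 rad and linear speed of pie below 0.03 m/s and horizontal distance between round_tin and nest below 0.006 m and z of round_tin in the frame of nest below 0.004 m and angle between round_tin's own z axis and vertical below 0.08 rad and contact force between each of the fingers, the arm and pie below 0.1 N and contact force between each of the fingers, the arm and round_tin below 0.1 N); the arm keeps its last pose, push and grip.
It fails at once if the handle is overrun, 10 mm or more past the mark (value of joint pull above 0.055 m).
It fails at once if the tin is dropped or thrown (contact force between each of the fingers, the arm and round_tin below 0.05 N and linear speed of round_tin above 0.5 m/s).
It fails at once if the pie or its tin is tipped over (angle between any of pie, round_tin's own z axis and vertical above 0.6 rad).
It fails at once if another tin or a bench thing is pushed about (more than 25 mm) (distance of any of square_tin, small_tin, scraper, dredger, timer from where it was at the start of the episode above 0.025 m).
It also fails if it takes over 50 s, if anything falls off the work surface, if the arm or the gripper's body presses on something with over 40 N, if the wrist force passes 120 N, or if a joint passes its speed limit or range.

## Working session

There is one attempt and no reset: what is moved stays moved. The work goes in short steps, Python scripts to look and compute and a tool call to move; the robot and the scene stay as the last step left them, time stands still between calls to the robot, and variables do not carry over. Pictures are saved under pics/ and viewed, and the job is handed in when it is done.

Besides the shell and the picture viewer there is one more tool, called after "Call:" as name(argument=value, ...) on one line, values as JSON. apply_moves: Moves the arm, as the interface text tells. Its arguments: {"type":"object","properties":{"motion":{"type":"array"},"hand":{"type":"number"},"force":{"type":"number"}},"required":["motion"]}

```bash
ls; mkdir -p pics; python3 - <<'E'
from cell import readout, eyes, env
import cv2
print(readout.read_state())
for n in ("scene","top","wrist"):
    i=eyes.camera_info(n); print(n,i)
    cv2.imwrite(f"pics/{n}0.png",eyes.read_camera(n)[:,:,::-1])
print(env.tcp_to_grasp)
E
```

```text
pics
{'time': 0.0, 'qpos': array([68.58403251, 22.87287414,  2.57977353, 88.1130506 , -1.0710454 ,
       69.14839802, -2.90508577]), 'dq': array([ 0.00340475, -0.14239076,  0.0292937 ,  0.01183339, -0.1310184 ,
        0.03645603,  0.014381  ]), 'joint_efforts': array([ 7.35946446e-05, -4.75118172e+01,  1.36427578e+00, -2.54222363e+01,
        1.13157107e-02,  9.31581919e-03, -1.65146139e-05]), 'eef_pos': array([ 0.17622487, -0.62501573,  0.23026124]), 'ee_rot': array([-90.00786376,   0.10990671, -74.24949555]), 'force': array([ 0.09481472, -0.19739734,  0.33915006]), 'moment': array([ 0.0013962 , -0.02391084,  0.01227219]), 'opening': 0.08539329716474428}
scene {'fov_y': 47.2658627261721, 'cx': 281.32345008945816, 'cy': 211.03181586689865, 'view': array([[-0.74550987,  0.66646683,  0.00608288,  0.4397899 ],
       [ 0.54214984,  0.61170695, -0.57609735, -0.2062744 ],
       [-0.38767071, -0.42618843, -0.81735845,  1.5877248 ],
       [ 0.        ,  0.        ,  0.        ,  1.        ]])}
top {'fov_y': 48.42269265985357, 'cx': 274.49914256056724, 'cy': 218.9411342918395, 'view': array([[ 0.00737706, -0.99977273,  0.02000171, -0.06391983],
       [-0.9946411 , -0.00939903, -0.10295987,  0.55843566],
       [ 0.10312446, -0.01913498, -0.99448439,  1.08827151],
       [ 0.        ,  0.        ,  0.        ,  1.        ]])}
wrist {'fov_y': 66.48530374289102, 'cx': 277.573723033747, 'cy': 207.1305383554153, 'view': array([[ 0.27211068, -0.9622635 , -0.00217769, -0.64924301],
       [-0.92331578, -0.26173299,  0.28104059, -0.03738722],
       [-0.27100507, -0.07446345, -0.95969341,  0.37981204],
       [ 0.        ,  0.        ,  0.        ,  1.        ]])}
-0.0187
```

View pictures.

View pics/scene0.png

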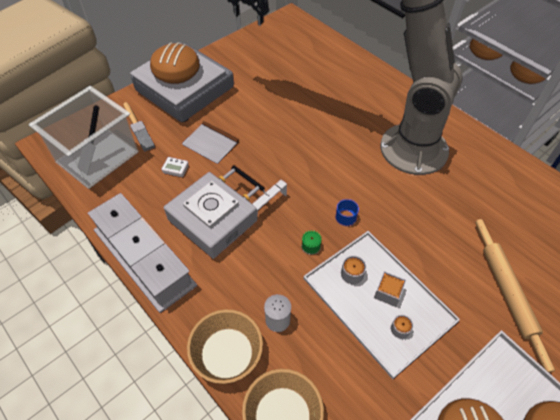

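View pics/top0.png

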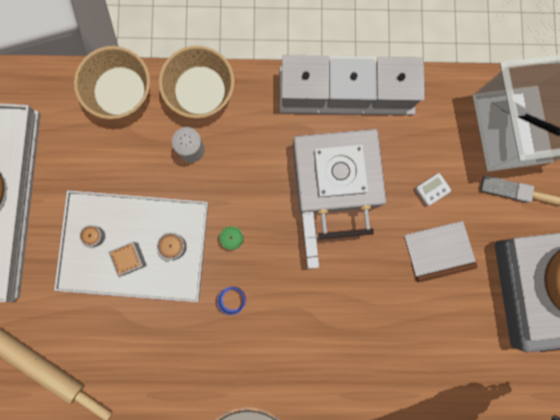

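View pics/wrist0.png

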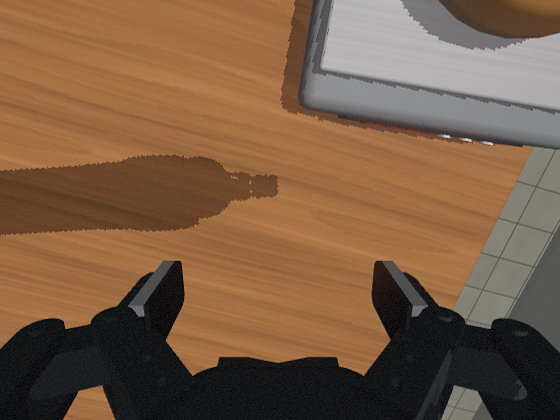

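```bash
cat > h.py <<'E'
import numpy as np, cv2
from cell import readout, eyes, env
def K(i,h=420):
    f=h/2/np.tan(np.radians(i['fov_y'])/2); return f
def ray(i,px):
    f=K(i); d=np.array([(px[0]-i['cx'])/f,(px[1]-i['cy'])/f,1.0])
    R=i['view'][:3,:3]; t=i['view'][:3,3]
    return -R.T@t, R.T@d
def onz(i,px,z):
    o,d=ray(i,px); return o+d*(z-o[2])/d[2]
def proj(i,p):
    c=i['view'][:3,:3]@np.asarray(p)+i['view'][:3,3]; f=K(i)
    return np.array([f*c[0]/c[2]+i['cx'],f*c[1]/c[2]+i['cy']])
def crop(im,x0,y0,w,h,s,name):
    cv2.imwrite(name,cv2.resize(im[y0:y0+h,x0:x0+w],None,fx=s,fy=s,interpolation=cv2.INTER_CUBIC))
E
python3 - <<'E'
from h import *
t=cv2.imread("pics/top0.png"); s=cv2.imread("pics/scene0.png")
crop(t,60,190,160,115,5,"pics/c_tins.png")
crop(t,285,120,110,160,5,"pics/tmp.png")
im=cv2.resize(t[120:275,285:395],None,fx=3.8,fy=3.8,interpolation=cv2.INTER_CUBIC); cv2.imwrite("pics/c_ej.png",im)
im=cv2.resize(s[160:260,155:300],None,fx=5.5,fy=5.5,interpolation=cv2.INTER_CUBIC); cv2.imwrite("pics/c_ejs.png",im)
E
```

```text
(no output)
```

View pics/c_tins.png

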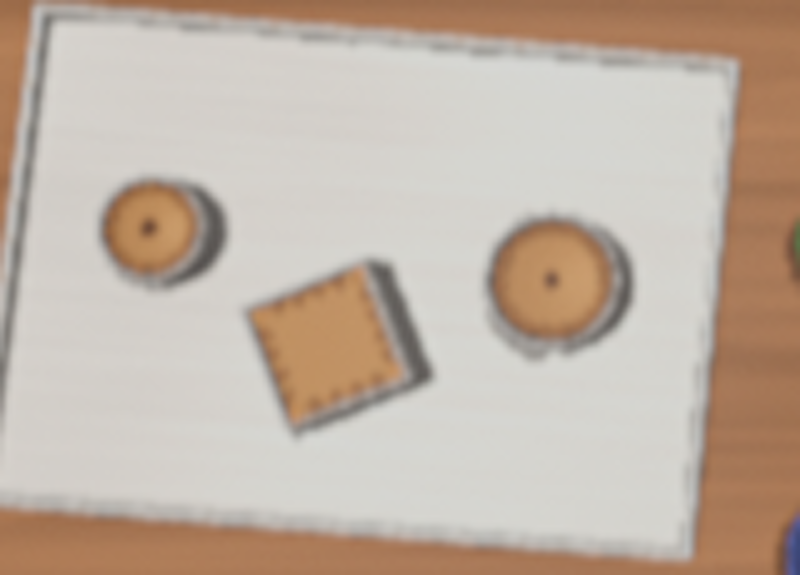

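View pics/c_ej.png

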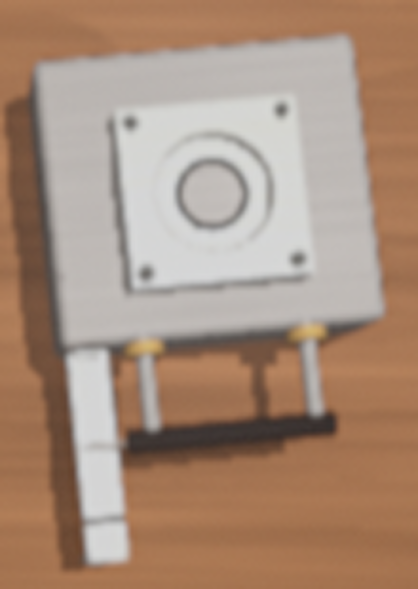

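View pics/c_ejs.png

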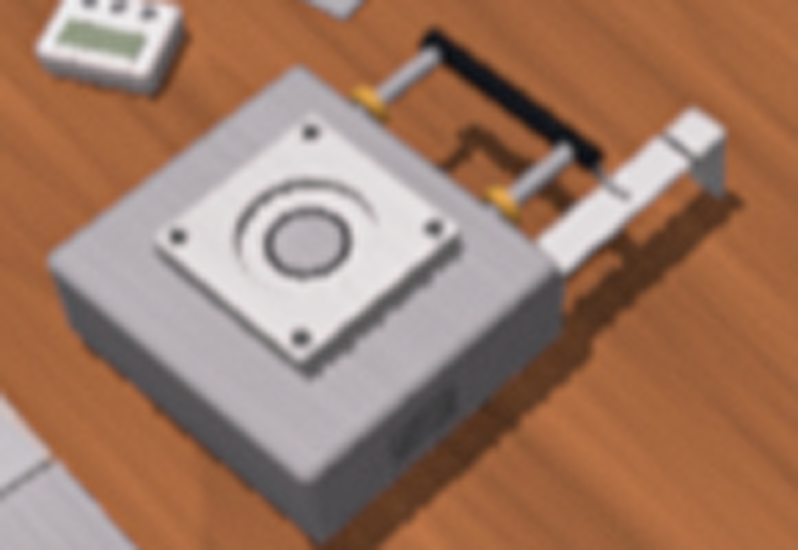

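```bash
python3 - <<'E'
from h import *
it=eyes.camera_info("top"); isc=eyes.camera_info("scene")
t=cv2.imread("pics/top0.png"); s=cv2.imread("pics/scene0.png")
hsv=cv2.cvtColor(t,cv2.COLOR_BGR2HSV)
def blobs(img,x0,y0,x1,y1):
    h=cv2.cvtColor(img,cv2.COLOR_BGR2HSV); m=((h[...,0]<22)&(h[...,1]>90)).astype(np.uint8)
    mm=np.zeros_like(m); mm[y0:y1,x0:x1]=m[y0:y1,x0:x1]
    n,l,st,c=cv2.connectedComponentsWithStats(mm)
    return [(c[i],st[i]) for i in range(1,n) if st[i][4]>60]
for i,img,r in ((it,t,(78,205,192,285)),(isc,s,(338,252,415,340))):
    for c,st in blobs(img,*r):
        p=onz(i,c,0.048); f=K(i); 
        print(c.round(1),st, p.round(4), "d(mm)", 2000*np.sqrt(st[4]/np.pi)/f*np.linalg.norm(p-ray(i,c)[0]))
# pan corners top
for c in ((740,62),(688,556),(38,6)): print("pan",onz(it,(60+c[0]/5-.4,190+c[1]/5-.4),0.016).round(4))
# ejector
o=lambda c:(285+(c[0]+.5)/3.8-.5,120+(c[1]+.5)/3.8-.5)
os_=lambda c:(155+(c[0]+.5)/5.5-.5,160+(c[1]+.5)/5.5-.5)
print("nest top", onz(it,o((212,193)),0.084).round(4), "scene",onz(isc,os_((308,243)),0.084).round(4))
for c in ((130,122),(281,110),(297,258),(146,272)): print("screw",onz(it,o(c),0.094).round(4))
for c in ((311,131),(434,229),(301,338),(178,236)): print("screw s",onz(isc,os_(c),0.094).round(4))
for c in ((128,440),(336,424)): print("bar",onz(it,o(c),0.07).round(4))
for c in ((85,522),(126,518)): print("mark",onz(it,o(c),0.056).round(4))
for c in ((668,135),(694,160)): print("mark s",onz(isc,os_(c),0.056).round(4))
E
```

```text
[ 89.6 235. ] [ 81 227  18  17 245] [0.5153 0.3712 0.048 ] d(mm) 44.21876178559217
[169.9 245.6] [159 235  23  22 411] [0.4924 0.1843 0.048 ] d(mm) 54.68571674412449
[124.7 258.5] [111 244  29  30 523] [0.4617 0.2878 0.048 ] d(mm) 63.02615699777173
[406.6 259.3] [391 252  24  23 278] [0.3738 0.2634 0.048 ] d(mm) 52.565247868129845
[353.8 266. ] [344 258  21  17 284] [0.4951 0.1831 0.048 ] d(mm) 51.560762429599286
[390.9 285.1] [378 273  26  25 394] [0.4639 0.2857 0.048 ] d(mm) 60.360232789156456
[402.6 324. ] [394 316  18  17 221] [0.5234 0.3748 0.048 ] d(mm) 43.850548507077086
[344.1 332.1] [338 318  19  22 220] [0.6465 0.293  0.048 ] d(mm) 42.52466714079461
pan [0.6001 0.103  0.016 ]
pan [0.3635 0.1224 0.016 ]
pan [0.624  0.4419 0.016 ]
nest top [ 0.6673 -0.2095  0.084 ] scene [ 0.6694 -0.2103  0.084 ]
screw [ 0.7081 -0.1585  0.094 ]
screw [ 0.7167 -0.2501  0.094 ]
screw [ 0.6261 -0.2587  0.094 ]
screw [ 0.6167 -0.1679  0.094 ]
screw s [ 0.6281 -0.2606  0.094 ]
screw s [ 0.6197 -0.1683  0.094 ]
screw s [ 0.7104 -0.1595  0.094 ]
screw s [ 0.7195 -0.2509  0.094 ]
bar [ 0.5176 -0.1596  0.07  ]
bar [ 0.5284 -0.2863  0.07  ]
mark [ 0.4682 -0.1348  0.056 ]
mark [ 0.4708 -0.1599  0.056 ]
mark s [ 0.4704 -0.1577  0.056 ]
mark s [ 0.4713 -0.1356  0.056 ]
```

Call:
apply_moves(motion=[-0.024,0,0.042,-4,-0.048,0,0.085,-8,-0.071,0,0.127,-12,-0.095,0,0.169,-16,-0.119,0,0.211,-20,-0.143,0,0.254,-24,-0.167,0,0.296,-28,-0.19,0,0.338,-32,-0.236,0,0.355,-36,-0.281,0,0.372,-40,-0.327,0,0.389,-44,-0.373,0,0.406,-48,-0.419,0,0.423,-52,-0.464,0,0.44,-56,-0.51,0,0.457,-60,-0.556,0,0.474,-64,-0.601,0,0.491,-68,-0.647,0,0.508,-69.5,-0.6925,0,0.525,-69.5,-0.6925,0,0.525,-69.5], hand=0, force=40)

```text
time: 2.65
eef_pos: [0.4928, 0.1883, 0.2314]
ee_rot: [-89.8, 0.0, -4.3]
force: [0.2, -1.2, 0.4]
opening: 0.0853
```

```bash
python3 - <<'E'
from h import *
i=eyes.camera_info("wrist"); im=eyes.read_camera("wrist")
st=readout.read_state(); print(st['time'],st['qpos'].round(1),st['eef_pos'],st['ee_rot'],st['force'].round(2))
np.save("w1.npy",i['view']); cv2.imwrite("pics/w1.png",im[:,:,::-1])
cv2.imwrite("pics/t1.png",eyes.read_camera("top")[:,:,::-1])
E
```

```text
2.7 [  8.6  13.  -39.2 104.    8.9  66.2 -38. ] [0.49315378 0.18515622 0.23102972] [-8.99833497e+01  4.02829804e-02 -4.51852630e+00] [ 0.1  -0.01 -0.13]
```

View pics/w1.png

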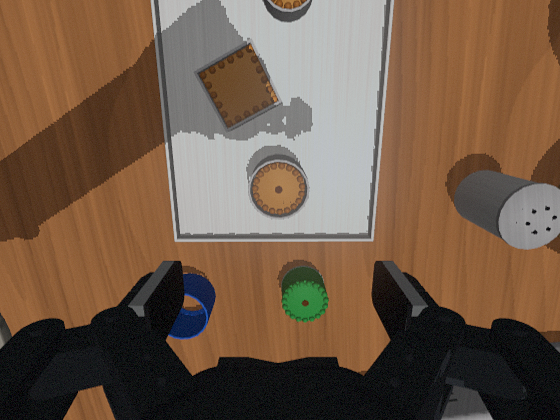

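```bash
python3 - <<'E'
from h import *
i=eyes.camera_info("wrist"); im=cv2.imread("pics/w1.png")
h=cv2.cvtColor(im,cv2.COLOR_BGR2HSV)
m=((h[...,0]<22)&(h[...,1]>60)).astype(np.uint8); m[:152]=0;m[222:]=0;m[:,:240]=0;m[:,320:]=0
n,l,st,c=cv2.connectedComponentsWithStats(m); k=1+np.argmax(st[1:,4]); print(c[k],st[k])
cs,_=cv2.findContours((l==k).astype(np.uint8),cv2.RETR_EXTERNAL,cv2.CHAIN_APPROX_NONE)
P=np.array([onz(i,p[0],0.048) for p in cs[0]]).astype(np.float32)
print(cv2.minEnclosingCircle(P[:,:2]), onz(i,c[k],.048), cv2.fitEllipse(P[:,:2]*1000))
print(proj(i,[0.4924,.1843,.048]))
# crop for confirm
crop(im,210,120,140,110,5,"pics/c_w1.png")
# square tin proximity
print(onz(i,(279,101),.051),onz(i,(231,131),.051))
p=[0.493,.185,.051]
for a in (0,90,180,270):
  print(proj(i,[p[0]+.032*np.cos(np.radians(a)),p[1]+.032*np.sin(np.radians(a)),.051]).round(1))
E
```

```text
[278.17431618 187.84422809] [ 252  162   53   53 2157]Traceback (most recent call last):
  File "<stdin>", line 8, in <module>
cv2.error: OpenCV(4.12.0) /io/opencv/modules/imgproc/src/shapedescr.cpp:201: error: (-215:Assertion failed) count >= 0 && (depth == CV_32F || depth == CV_32S) in function 'minEnclosingCircle'
```

```bash
python3 - <<'E'
from h import *
i=eyes.camera_info("wrist"); im=cv2.imread("pics/w1.png")
h=cv2.cvtColor(im,cv2.COLOR_BGR2HSV)
m=((h[...,0]<22)&(h[...,1]>60)).astype(np.uint8); m[:152]=0;m[222:]=0;m[:,:240]=0;m[:,320:]=0
n,l,st,c=cv2.connectedComponentsWithStats(m); k=1+np.argmax(st[1:,4])
cs,_=cv2.findContours((l==k).astype(np.uint8),cv2.RETR_EXTERNAL,cv2.CHAIN_APPROX_NONE)
P=np.array([onz(i,p[0],0.048)[:2] for p in cs[0]],np.float32).copy()*1000
print(cv2.minEnclosingCircle(P), onz(i,c[k],.048), onz(i,(279,189),.048))
crop(im,210,120,140,110,5,"pics/c_w1.png")
print(onz(i,(279,101),.051),onz(i,(231,131),.051))
p=[0.493,.185,.051]
for a in (0,90,180,270):
  print(proj(i,[p[0]+.032*np.cos(np.radians(a)),p[1]+.032*np.sin(np.radians(a)),.051]).round(1))
E
```

```text
((493.8912353515625, 178.76756286621094), 28.050249099731445) [0.49376265 0.17965475 0.048     ] [0.49452163 0.17835397 0.048     ]
[0.50147113 0.26517641 0.051     ] [0.45223802 0.24110277 0.051     ]
[308.1 181. ]
[274.4 152.3]
[246.1 186. ]
[279.5 213.1]
```

View pics/c_w1.png

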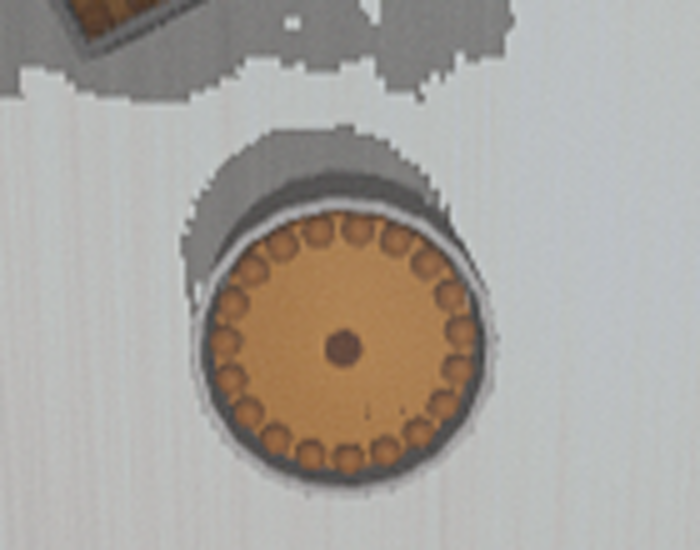

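```bash
python3 - <<'E'
from h import *
i=eyes.camera_info("wrist"); j=dict(i); j['view']=np.load("w1.npy")
print(onz(j,(278.8,188.6),.051),onz(j,(278.5,188.5),.048))
i=eyes.camera_info("wrist"); im=eyes.read_camera("wrist")
st=readout.read_state(); print(st['eef_pos'],st['ee_rot'])
cv2.imwrite("pics/w2.png",im[:,:,::-1]); im=im[:,:,::-1]
h=cv2.cvtColor(np.ascontiguousarray(im),cv2.COLOR_BGR2HSV)
m=((h[...,0]<22)&(h[...,1]>60)).astype(np.uint8); m[:148]=0;m[222:]=0;m[:,:235]=0;m[:,325:]=0
n,l,st,c=cv2.connectedComponentsWithStats(m); k=1+np.argmax(st[1:,4]);print(st[k],c[k],onz(i,c[k],.048))
E
```

```text
[0.49377943 0.18512968 0.051     ] [0.49343568 0.18457648 0.048     ]
[0.49368438 0.18212688 0.23083057] [-9.00776970e+01  3.79824569e-02 -4.81414376e+00]
[ 251  157   53   53 2194] [277.1946217  182.56654512] [0.49320197 0.18532548 0.048     ]
```

Call:
apply_moves(motion=[0,0.03,0.002,0,0,0.06,0.002,0,0,0.09,0.002,0,0,0.12,0.002,0,0,0.15,0.002,0,0,0.175,0.002,0,0,0.195,0.002,0,0,0.21,0.002,0,0,0.213,0.002,0,0,0.213,0.002,0,0,0.213,0.002,0])

```text
time: 4.18
eef_pos: [0.4946, 0.1857, 0.0191]
ee_rot: [-90.0, -0.1, -4.8]
force: [0.3, -0.9, 0.5]
opening: 0.0853
```

```bash
python3 - <<'E'
from h import *
im=eyes.read_camera("wrist")
st=readout.read_state(); print(st['time'],st['eef_pos'],st['ee_rot'],st['force'].round(2))
cv2.imwrite("pics/w3.png",im[:,:,::-1])
E
```

```text
4.225 [0.4945567  0.18565238 0.0190278 ] [-8.99715314e+01 -8.76011303e-02 -4.75169979e+00] [-0.45  0.58  0.32]
```

View pics/w3.png

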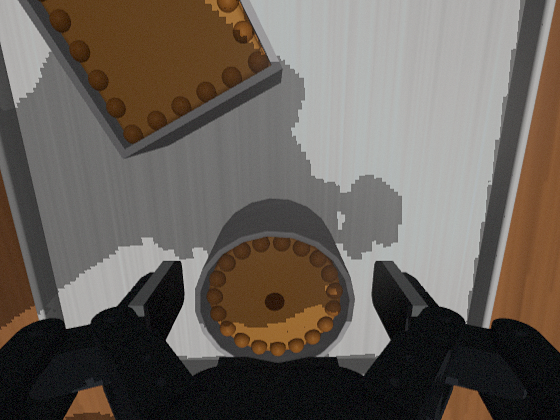

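```bash
python3 - <<'E'
from h import *
i=eyes.camera_info("wrist"); print(onz(i,(275,301),.048), onz(i,(274.8,297),.051))
st=readout.read_state(); print(st['eef_pos'])
E
```

```text
[0.49327103 0.18371021 0.048     ] [0.4935231  0.18741885 0.051     ]
[0.4945567  0.18565238 0.0190278 ]
```

Call:
apply_moves(motion=[0,0,0,0,0,0,0,0,0,0,0,0,0,0,0,0,0,0,0,0,0,0,0,0], hand=160, force=40)

```text
time: 4.97
eef_pos: [0.4941, 0.1855, 0.019]
ee_rot: [-90.0, -0.0, -4.7]
force: [-0.8, -0.9, 4.8]
opening: 0.0626
```

```bash
python3 - <<'E'
from h import *
im=eyes.read_camera("wrist"); i=eyes.camera_info("wrist")
st=readout.read_state(); print(st['time'],st['eef_pos'],st['ee_rot'],st['force'].round(2),st['opening'])
cv2.imwrite("pics/w4.png",im[:,:,::-1])
E
```

```text
5.025 [0.49414704 0.18547956 0.01902309] [-9.00156632e+01 -3.45849652e-02 -4.74420590e+00] [-0.68  0.45  5.77] 0.06276850238454511
```

View pics/w4.png

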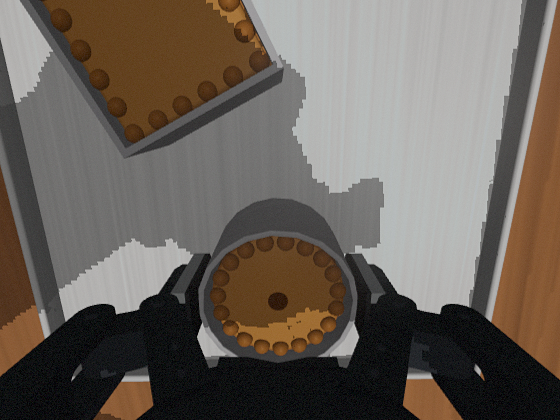

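Call:
apply_moves(motion=[0,-0.005,0,0,0,-0.015,0,0,0,-0.035,0,0,0,-0.065,0,0,0,-0.1,0,0,0,-0.135,0,0,0,-0.16,0,0,0,-0.17,0,0,0,-0.17,0,0])

```text
time: 6.15
eef_pos: [0.494, 0.1854, 0.1889]
ee_rot: [-90.0, -0.1, -4.8]
force: [-0.1, 0.4, -3.1]
opening: 0.0626
```

```bash
python3 - <<'E'
from h import *
i=eyes.camera_info("wrist"); im=eyes.read_camera("wrist")
st=readout.read_state(); print(st['time'],st['eef_pos'],st['ee_rot'],st['force'].round(2),st['opening'])
cv2.imwrite("pics/w5.png",im[:,:,::-1])
im=eyes.read_camera("scene");cv2.imwrite("pics/s5.png",im[:,:,::-1])
E
```

```text
6.2 [0.49345172 0.18506497 0.18793606] [-9.00356707e+01  3.12823594e-02 -4.75302895e+00] [-0.26  0.77 -2.56] 0.06265587565626093
```

View pics/w5.png

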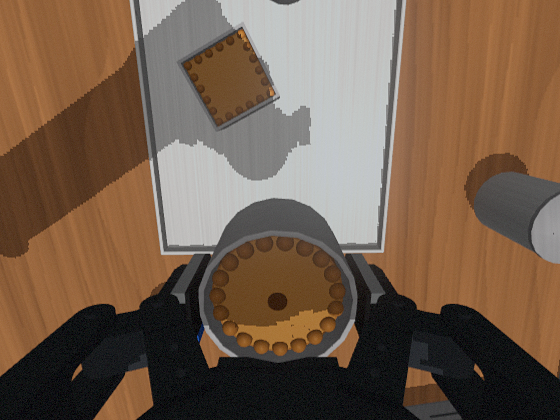

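View pics/s5.png

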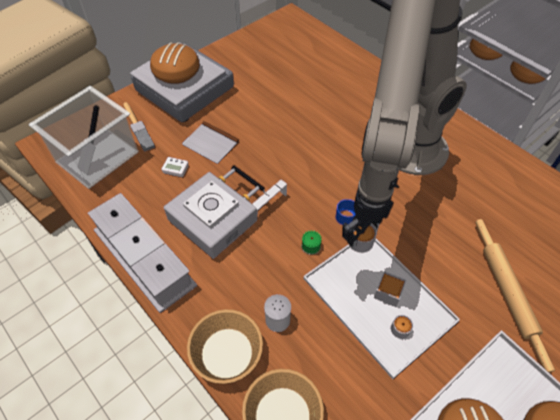

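```bash
python3 - <<'E'
from h import *
i=eyes.camera_info("wrist"); e=readout.read_state()['eef_pos']
print(e)
im=cv2.imread("pics/w5.png")
h=cv2.cvtColor(im,cv2.COLOR_BGR2HSV)
# dark hole centroid
g=cv2.cvtColor(im,cv2.COLOR_BGR2GRAY); sub=g[290:314,265:292]; ys,xs=np.where(sub<45); 
c=(xs.mean()+265,ys.mean()+290); print("hole",c,len(xs))
print("tin centre - tcp", (onz(i,c,e[2]+.029)-e))
for px,n in (((203,297),'L'),((356,297),'R'),((279,234),'T'),((279,362),'B')): print(n,(onz(i,px,e[2]+.032)-e).round(4))
E
```

```text
[0.49316644 0.18489067 0.18734905]
hole (np.float64(277.07984790874525), np.float64(301.15209125475286)) 263
tin centre - tcp [-0.00033769 -0.00202168  0.029     ]
L [-0.0291  0.0041  0.032 ]
R [ 0.031  -0.0008  0.032 ]
T [0.0029 0.0281 0.032 ]
B [-0.0018 -0.0293  0.032 ]
```

Call:
apply_moves(motion=[0.01,0,-0.018,0,0.026,0,-0.047,-1,0.043,0,-0.079,-2,0.061,0,-0.11,-3,0.078,0,-0.142,-4,0.095,0,-0.173,-5,0.112,0,-0.205,-6,0.13,0,-0.236,-7,0.147,0,-0.268,-8,0.164,0,-0.299,-9,0.181,0,-0.33,-10,0.194,0,-0.353,-10,0.203,0,-0.37,-10,0.2073,0,-0.3776,-10,0.2073,0,-0.3776,-10,0.2073,0,-0.3776,-10])

```text
time: 8.25
eef_pos: [0.6691, -0.2064, 0.1884]
ee_rot: [-89.9, 0.0, 5.4]
force: [-0.1, 0.6, -2.2]
opening: 0.0627
```

```bash
python3 - <<'E'
from h import *
i=eyes.camera_info("wrist"); im=eyes.read_camera("wrist")
np.save("w6.npy",i['view'])
st=readout.read_state(); print(st['time'],st['eef_pos'],st['ee_rot'],st['force'].round(2),st['opening'])
cv2.imwrite("pics/w6.png",im[:,:,::-1])
im=eyes.read_camera("scene");cv2.imwrite("pics/s6.png",im[:,:,::-1])
E
```

```text
8.3 [ 0.66915655 -0.20641724  0.18849472] [-8.99648719e+01  9.18758218e-04  5.36439206e+00] [ 0.03  0.58 -2.09] 0.06256222831960227
```

View pics/w6.png

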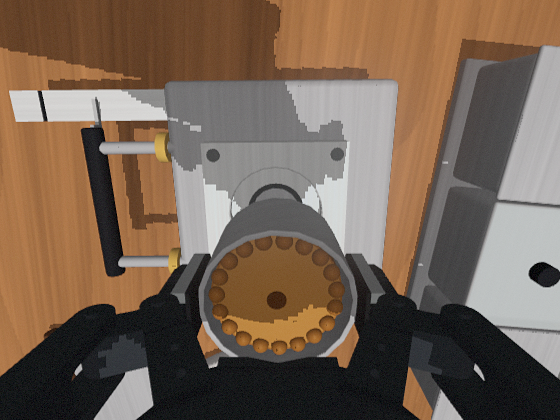

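View pics/s6.png

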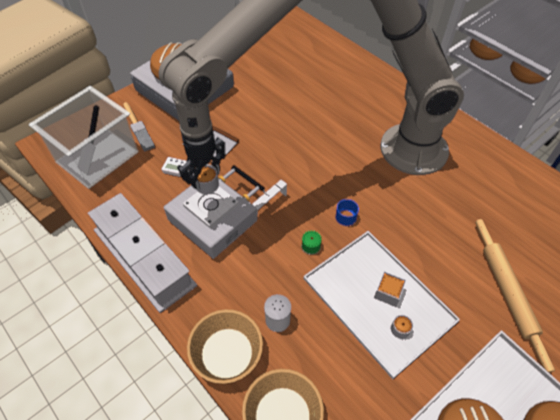

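```bash
python3 - <<'E'
from h import *
i=eyes.camera_info("wrist"); i['view']=np.load("w6.npy")
a=onz(i,(212.5,155),.094); b=onz(i,(337,154),.094); print(a,b,np.linalg.norm(b-a))
d=(b-a)/np.linalg.norm(b-a); n=np.array([d[1],-d[0],0]); print("yaw",np.degrees(np.arctan2(d[1],d[0])),"nest",(a+b)/2+n*.046)
im=cv2.imread("pics/w6.png"); crop(im,190,130,170,120,4,"pics/c_w6.png")
e=readout.read_state()['eef_pos']; print(e, onz(i,(277,300.5),e[2]+.029)-e)
E
```

```text
[ 0.61739491 -0.1692839   0.094     ] [ 0.70872751 -0.15992237  0.094     ] 0.09181112003002506
yaw 5.85234147118681 nest [ 0.6677516  -0.21036338  0.094     ]
[ 0.66918936 -0.20669007  0.18861012] [-0.00020659 -0.00132227  0.029     ]
```

View pics/c_w6.png

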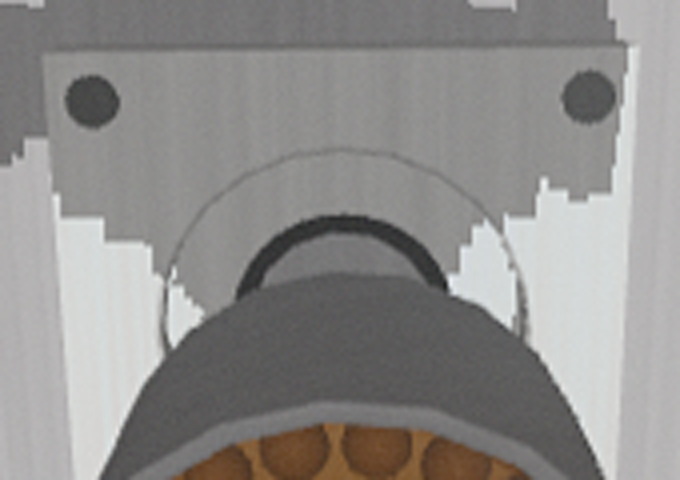

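Call:
apply_moves(motion=[-0.001,0.01,-0.002,0,-0.001,0.025,-0.002,0,-0.001,0.045,-0.002,0,-0.001,0.06,-0.002,0,-0.001,0.071,-0.002,0,-0.001,0.075,-0.002,0,-0.001,0.075,-0.002,0,-0.001,0.075,-0.002,0])

```text
time: 9.35
eef_pos: [0.669, -0.2103, 0.1141]
ee_rot: [-90.0, -0.1, 5.2]
force: [1.0, -0.7, -1.6]
opening: 0.0628
```

```bash
python3 - <<'E'
from h import *
i=eyes.camera_info("wrist"); im=eyes.read_camera("wrist")
np.save("w7.npy",i['view'])
st=readout.read_state(); e=st['eef_pos'];print(st['time'],st['eef_pos'],st['ee_rot'],st['force'].round(2),st['opening'])
cv2.imwrite("pics/w7.png",im[:,:,::-1])
b=cv2.imread("pics/w7.png")
im2=eyes.read_camera("scene");cv2.imwrite("pics/s7.png",im2[:,:,::-1]); s=cv2.imread("pics/s7.png"); crop(s,150,140,150,110,5,"pics/c_s7.png")
E
```

```text
9.4 [ 0.6689681  -0.21030033  0.11412659] [-9.00355225e+01 -7.89306951e-02  5.24541445e+00] [ 0.12 -0.26 -2.13] 0.062359664325277585
```

View pics/w7.png

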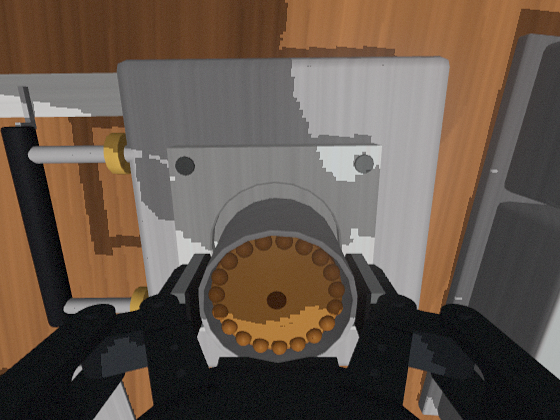

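View pics/c_s7.png

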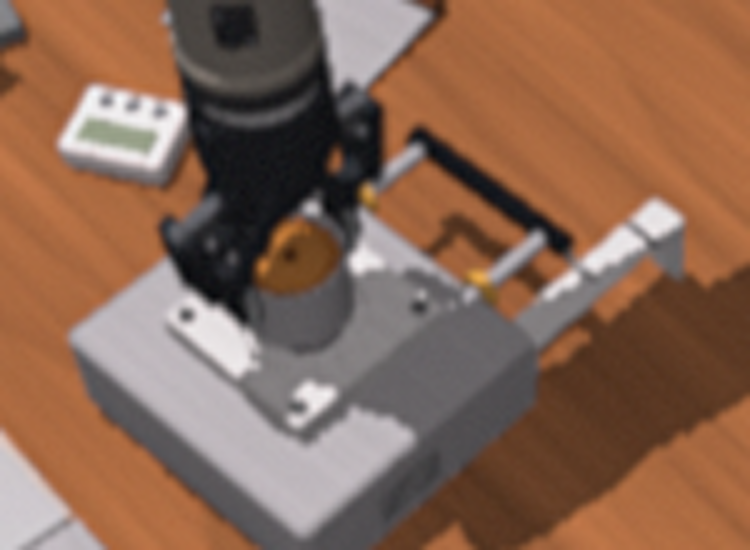

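```bash
python3 - <<'E'
from h import *
i=eyes.camera_info("wrist"); i['view']=np.load("w7.npy")
a=onz(i,(185.5,166),.094); b=onz(i,(363.5,163.5),.094); print(a,b,np.linalg.norm(b-a))
d=(b-a)/np.linalg.norm(b-a); n=np.array([d[1],-d[0],0]); print("yaw",np.degrees(np.arctan2(d[1],d[0])),"nest",(a+b)/2+n*.046)
e=readout.read_state()['eef_pos']; print(e)
print(onz(i,(277,301),.1141+.029), onz(i,(280,234.5),.1141+.032),onz(i,(280,362),.1141+.032))
# predicted ring/ rim check
im=cv2.imread("pics/w7.png"); crop(im,195,170,160,120,5,"pics/c_w7.png")
b=(a+b)/2+n*.046
for ang in (60,75,90,105,120): print(proj(i,[b[0]+.036*np.cos(np.radians(ang)),b[1]+.036*np.sin(np.radians(ang)),.091]).round(1))
for ang in (0,180): print(proj(i,[b[0]+.036*np.cos(np.radians(ang)),b[1]+.036*np.sin(np.radians(ang)),.091]).round(1))
E
```

```text
[ 0.61792168 -0.16949487  0.094     ] [ 0.70845399 -0.1598607   0.094     ] 0.0910434888890012
yaw 6.074382105867822 nest [ 0.66805553 -0.21041951  0.094     ]
[ 0.66889305 -0.21027092  0.11407969]
[ 0.66886131 -0.2123055   0.1431    ] [ 0.66721456 -0.18226439  0.1461    ] [ 0.67263052 -0.23947837  0.1461    ]
[314.6 194.8]
[299.2 186.8]
[282. 183.]
[264.3 183.7]
[247.5 188.8]
[339.4 251.1]
[211.6 240.2]
```

View pics/c_w7.png

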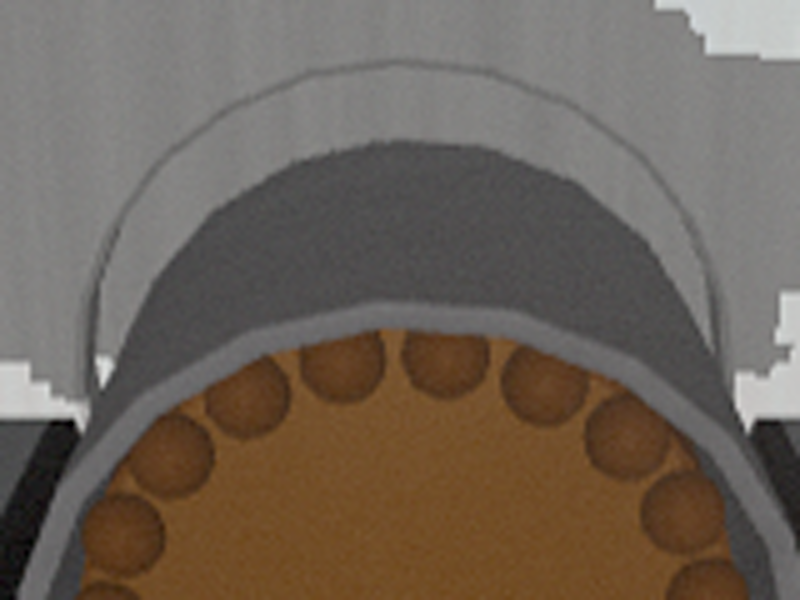

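```bash
python3 - <<'E'
from h import *
i=eyes.camera_info("wrist"); i['view']=np.load("w7.npy")
im=cv2.imread("pics/w7.png"); g=cv2.cvtColor(im,cv2.COLOR_BGR2GRAY)
P=[(195+x/5,170+y/5) for x,y in ((300,162),(340,148),(400,140),(460,145),(500,153),(570,183),(215,210),(160,275),(640,240))]
W=np.array([onz(i,p,.0981)[:2] for p in P])
from scipy.optimize import least_squares
print("foot",least_squares(lambda q:np.hypot(*(W-q).T)-.032,[.668,-.21]).x)
P=[(195+x/5,170+y/5) for x,y in ((400,62),(312,73),(235,108),(160,170),(115,230),(490,72),(565,105),(640,160),(690,225),(92,320),(720,320))]
W=np.array([onz(i,p,.091)[:2] for p in P])
print("nest",least_squares(lambda q:np.hypot(*(W-q).T)-.036,[.668,-.21]).x)
E
```

```text
foot [ 0.66923413 -0.21292593]
nest [ 0.66813174 -0.21036648]
```

Call:
apply_moves(motion=[-0.001,0,0.002,0,-0.001,0.003,0.002,0,-0.001,0.006,0.002,0,-0.001,0.009,0.002,0,-0.001,0.011,0.002,0,-0.001,0.013,0.002,0,-0.001,0.014,0.002,0,-0.001,0.014,0.002,0])

```text
time: 10.45
eef_pos: [0.6673, -0.2083, 0.0994]
ee_rot: [-90.0, -0.0, 5.3]
force: [0.4, 0.3, -2.8]
opening: 0.063
```

Call:
apply_moves(motion=[0,0.0005,0,0,0,0.001,0,0,0,0.0015,0,0,0,0.0015,0,0])

```text
time: 10.95
eef_pos: [0.6674, -0.2083, 0.0991]
ee_rot: [-90.0, -0.0, 5.2]
force: [-2.9, 0.7, 5.2]
opening: 0.0624
```

```bash
python3 - <<'E'
from h import *
i=eyes.camera_info("wrist"); im=eyes.read_camera("wrist")
np.save("w8.npy",i['view'])
st=readout.read_state(); e=st['eef_pos'];print(st['time'],st['eef_pos'],st['ee_rot'],st['force'].round(2),st['opening'])
cv2.imwrite("pics/w8.png",im[:,:,::-1])
E
```

```text
11.0 [ 0.66739245 -0.20837995  0.09908717] [-9.00376598e+01 -1.94680510e-02  5.24464507e+00] [-2.6   0.44  5.49] 0.06246762749717602
```

View pics/w8.png

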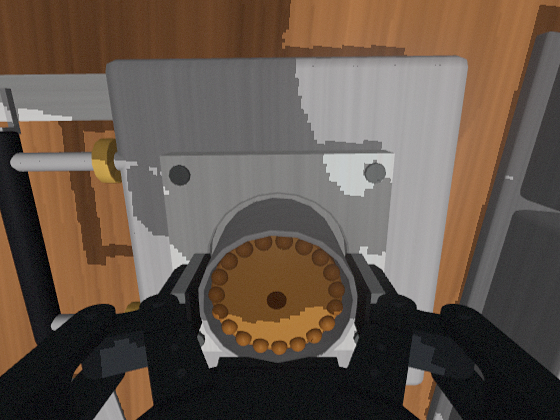

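Call:
apply_moves(motion=[0,0,0,0,0,0,0,0,0,0,0,0,0,0,0,0,0,0,0,0], hand=0)

```text
time: 11.62
eef_pos: [0.6673, -0.2083, 0.0978]
ee_rot: [-90.0, -0.0, 5.3]
force: [-0.2, 0.6, -1.1]
opening: 0.0855
```

```bash
python3 - <<'E'
from h import *
i=eyes.camera_info("wrist"); im=eyes.read_camera("wrist")
st=readout.read_state(); e=st['eef_pos'];print(st['time'],st['eef_pos'],st['ee_rot'],st['force'].round(2),st['opening'])
cv2.imwrite("pics/w9.png",im[:,:,::-1])
E
```

```text
11.675 [ 0.66725175 -0.20831486  0.09775272] [-9.00053192e+01 -3.91934531e-04  5.24883056e+00] [ 0.04 -0.32  0.22] 0.08573483509251151
```

View pics/w9.png

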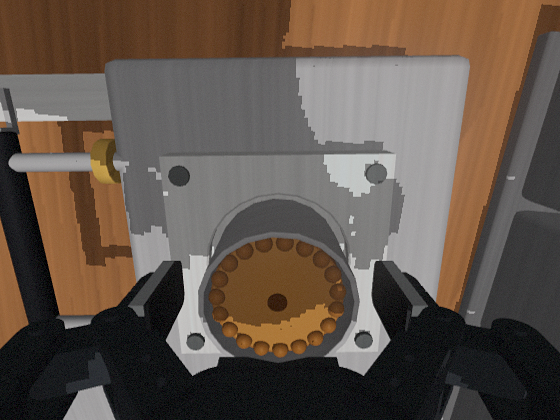

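Call:
apply_moves(motion=[0,-0.01,0,0,0,-0.03,0,0,0,-0.06,0,0,0,-0.09,0,0,0,-0.12,0,0,-0.03,-0.12,0,0,-0.07,-0.12,-0.001,0,-0.11,-0.12,-0.002,0,-0.135,-0.12,-0.0024,0,-0.1444,-0.12,-0.0024,0,-0.1444,-0.12,-0.0024,0], hand=120)

```text
time: 13.05
eef_pos: [0.524, -0.2239, 0.2186]
ee_rot: [-90.0, -0.1, 5.2]
force: [0.9, -0.1, -2.9]
opening: 0.0612
```

```bash
python3 - <<'E'
from h import *
i=eyes.camera_info("wrist"); im=eyes.read_camera("wrist")
st=readout.read_state(); e=st['eef_pos'];print(st['time'],st['eef_pos'],st['ee_rot'],st['force'].round(2),st['opening'])
cv2.imwrite("pics/w10.png",im[:,:,::-1]); np.save("w10.npy",i['view'])
im=eyes.read_camera("top");cv2.imwrite("pics/t10.png",im[:,:,::-1])
s=cv2.imread("pics/t10.png"); crop(s,280,120,120,160,3.7,"pics/c_t10.png")
im=eyes.read_camera("scene");cv2.imwrite("pics/s10.png",im[:,:,::-1])
s=cv2.imread("pics/s10.png"); crop(s,150,140,150,110,5,"pics/c_s10.png")
j=dict(i); j['view']=np.load("w6.npy")
print("bar w6",onz(j,(93,128),.07),onz(j,(116,275),.07))
E
```

```text
13.1 [ 0.52472417 -0.22361676  0.21848364] [-90.02408317  -0.10353857   5.27954557] [ 0.61  0.91 -2.73] 0.061786214001795035
bar w6 [ 0.51767866 -0.16027535  0.07      ] [ 0.52981007 -0.28920919  0.07      ]
```

View pics/w10.png

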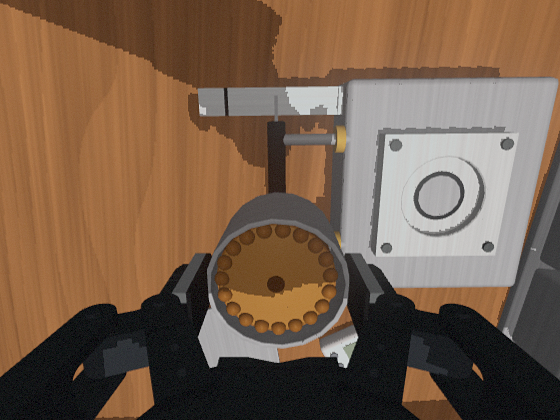

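View pics/c_t10.png

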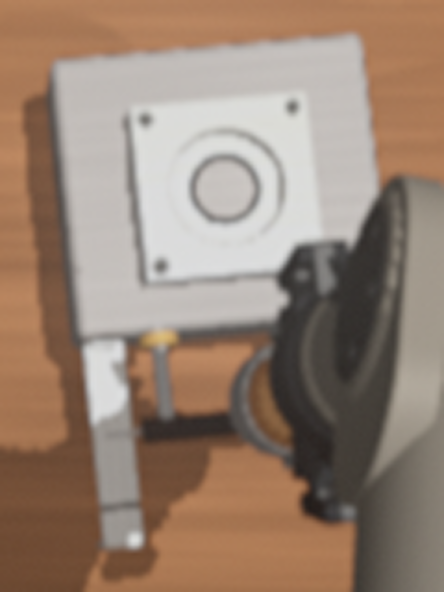

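View pics/c_s10.png

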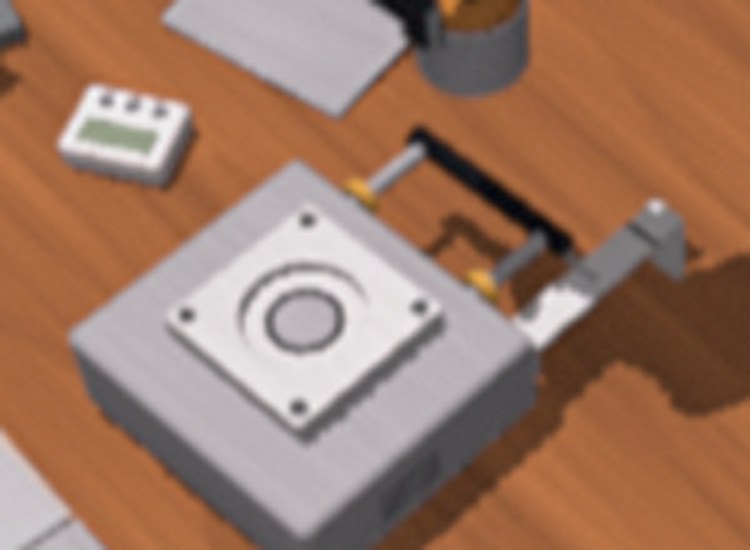

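```bash
python3 - <<'E'
from h import *
im=cv2.imread("pics/w10.png"); crop(im,195,180,170,180,3.3,"pics/c_w10.png")
i=eyes.camera_info("wrist"); i['view']=np.load("w10.npy"); st=readout.read_state(); e=st['eef_pos']; print(st['time'],e,st['force'],st['opening'])
for dz in (-.01,-.005,0,.005,.01,.015,.02,.03):
    L=onz(i,(211.5,283),e[2]+dz);R=onz(i,(347.5,283),e[2]+dz);T=onz(i,(280,221.5),e[2]+dz);B=onz(i,(280,343),e[2]+dz)
    print(dz,np.linalg.norm(L-R).round(4),np.linalg.norm(T-B).round(4),(((L+R)/2-e)[:2]).round(4),(((T+B)/2-e)[:2]).round(4))
j=dict(i); j['view']=np.load("w6.npy")
for dz in (.02,.025,.032): print(dz,np.linalg.norm(onz(j,(203,297),.1885+dz)-onz(j,(356,297),.1885+dz)))
E
```

```text
13.2 [ 0.52495752 -0.22331341  0.21806086] [ 0.05502405  0.57363662 -3.17187999] 0.06174735952776706
-0.01 0.0731 0.0733 [ 0.0016 -0.0168] [ 0.002  -0.0185]
-0.005 0.0707 0.0709 [ 0.0013 -0.014 ] [ 0.0017 -0.0156]
0 0.0684 0.0686 [ 0.001  -0.0111] [ 0.0014 -0.0127]
0.005 0.066 0.0662 [ 0.0007 -0.0083] [ 0.0011 -0.0099]
0.01 0.0636 0.0638 [ 0.0004 -0.0055] [ 0.0008 -0.007 ]
0.015 0.0612 0.0614 [ 0.0001 -0.0026] [ 0.0004 -0.0041]
0.02 0.0588 0.059 [-0.0002  0.0002] [ 0.0001 -0.0012]
0.03 0.0541 0.0543 [-0.0008  0.0059] [-0.0005  0.0046]
0.02 0.06673760715147464
0.025 0.06402844229054387
0.032 0.060235611485240946
```

View pics/c_w10.png

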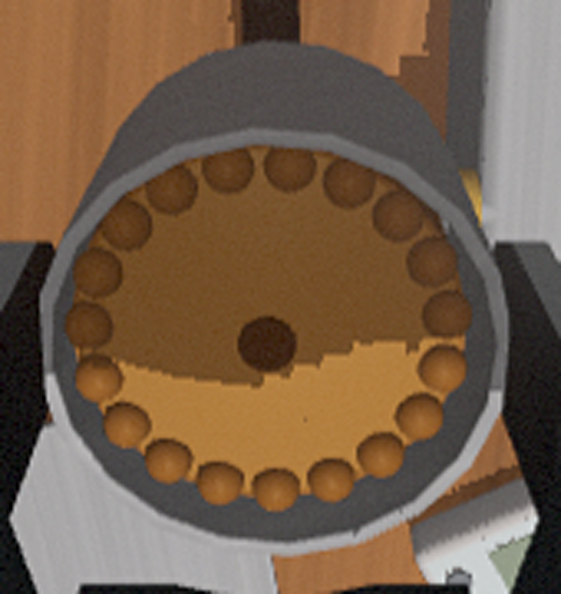

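Call:
apply_moves(motion=[0.004,0,0,0,0.012,0,0,0,0.024,0,0.001,0,0.038,0,0.001,0,0.053,0,0.001,0,0.068,0,0.001,0,0.083,0,0.001,0,0.098,0,0.002,0,0.112,0,0.002,0,0.125,0,0.002,0,0.135,0,0.0024,0,0.141,0,0.0024,0,0.1444,0,0.0024,0,0.1444,0,0.0024,0,0.1444,0.01,0.0024,0,0.1444,0.025,0.0024,0,0.1444,0.04,0.0024,0,0.1444,0.053,0.0024,0,0.1444,0.06,0.0024,0,0.1444,0.06,0.0024,0])

```text
time: 15.7
eef_pos: [0.6669, -0.2082, 0.157]
ee_rot: [-90.0, 0.1, 5.3]
force: [-0.0, -0.4, -2.3]
opening: 0.062
```

```bash
python3 - <<'E'
from h import *
i=eyes.camera_info("wrist"); im=eyes.read_camera("wrist")
st=readout.read_state(); e=st['eef_pos'];print(st['time'],st['eef_pos'],st['ee_rot'],st['force'].round(2),st['opening'])
cv2.imwrite("pics/w11.png",im[:,:,::-1]); np.save("w11.npy",i['view'])
im=eyes.read_camera("scene");cv2.imwrite("pics/s11.png",im[:,:,::-1])
s=cv2.imread("pics/s11.png"); crop(s,150,140,150,110,5,"pics/c_s11.png")
E
```

```text
15.75 [ 0.66737406 -0.20829303  0.15778758] [-9.00053347e+01 -8.13544839e-03  5.25225776e+00] [-0.65 -0.23 -2.76] 0.061805585687912216
```

View pics/w11.png

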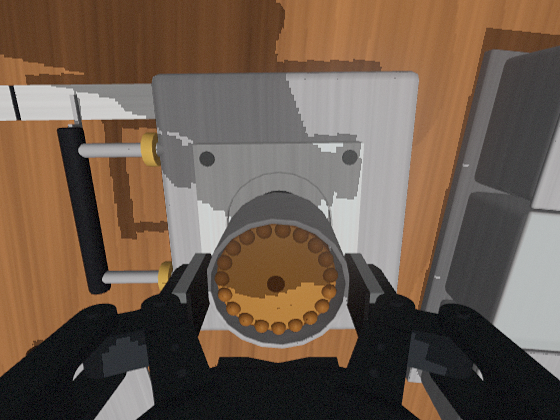

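View pics/c_s11.png

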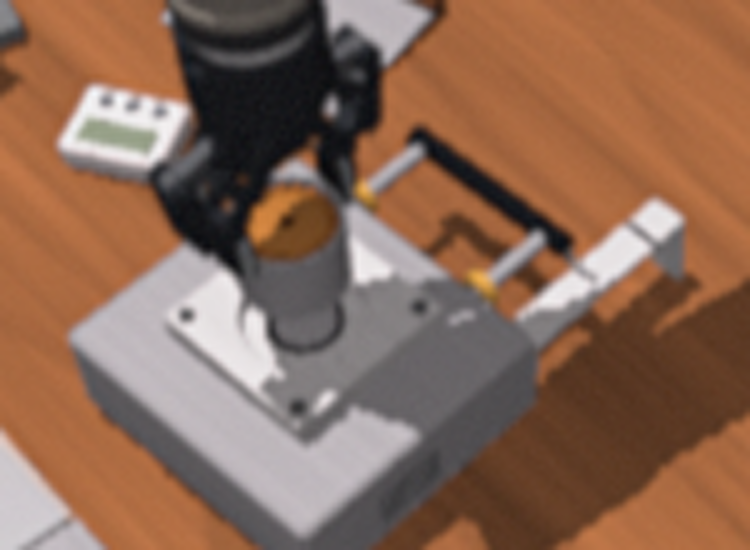

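Call:
apply_moves(motion=[0,0.007,0,0,0,0.015,0,0,0,0.022,0,0,0,0.027,0,0,0,0.03,0,0,0,0.03,0,0,0,0.03,0,0])

```text
time: 16.68
eef_pos: [0.6675, -0.2083, 0.1281]
ee_rot: [-90.0, -0.0, 5.2]
force: [-0.1, -1.3, -2.8]
opening: 0.0619
```

```bash
python3 - <<'E'
from h import *
i=eyes.camera_info("wrist"); im=eyes.read_camera("wrist")
st=readout.read_state(); e=st['eef_pos'];print(st['time'],st['eef_pos'],st['ee_rot'],st['force'].round(2),st['opening'])
cv2.imwrite("pics/w12.png",im[:,:,::-1]); np.save("w12.npy",i['view'])
b=cv2.imread("pics/w12.png"); crop(b,195,160,160,120,5,"pics/c_w12.png")
E
```

```text
16.725 [ 0.66748426 -0.20837113  0.12817912] [-9.00197250e+01 -3.62566204e-02  5.24632759e+00] [-0.38 -0.73 -3.11] 0.06162402217913727
```

View pics/c_w12.png

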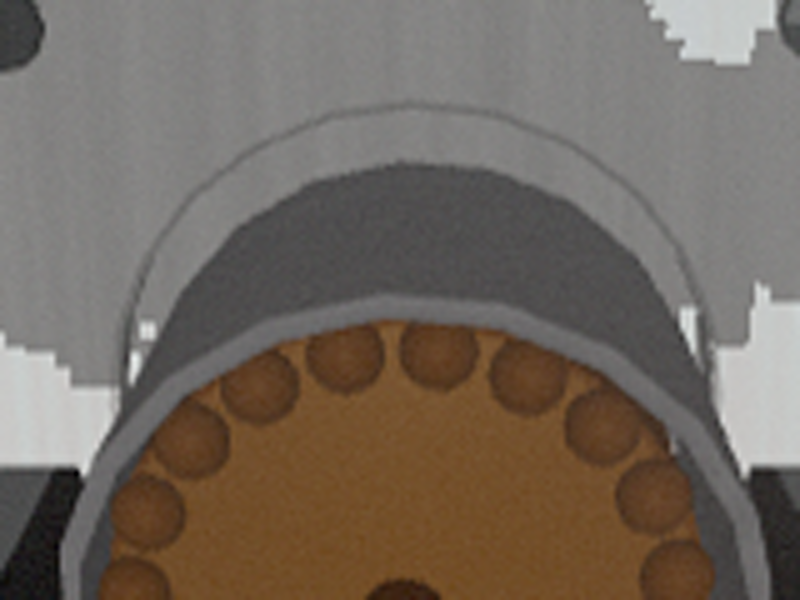

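```bash
python3 - <<'E'
from h import *
from scipy.optimize import least_squares
i=eyes.camera_info("wrist"); i['view']=np.load("w12.npy")
P=[(195+x/5,160+y/5) for x,y in ((305,187),(350,172),(400,163),(460,168),(500,174),(570,205),(240,232),(200,280),(640,265))]
for z in (.09,.094,.097,.1):
    W=np.array([onz(i,p,z)[:2] for p in P])
    r=least_squares(lambda q:np.hypot(*(W-q[:2]).T)-.032,[.668,-.21]); f=least_squares(lambda q:np.hypot(*(W-q[:2]).T)-q[2],[.668,-.21,.03])
    print("foot",z,r.x,r.cost, f.x)
P=[(195+x/5,160+y/5) for x,y in ((410,103),(330,117),(255,150),(190,200),(150,255),(500,116),(570,147),(640,200),(685,255),(127,340),(708,345))]
W=np.array([onz(i,p,.091)[:2] for p in P])
print("nest",least_squares(lambda q:np.hypot(*(W-q).T)-.036,[.668,-.21]).x,least_squares(lambda q:np.hypot(*(W-q[:2]).T)-q[2],[.668,-.21,.036]).x)
E
```

```text
foot 0.09 [ 0.66920125 -0.21326205] 1.3651570688982473e-07 [ 0.66924259 -0.21354959  0.03225323]
foot 0.094 [ 0.66912848 -0.21238928] 1.5143674720544622e-07 [ 0.66905397 -0.21186978  0.03154176]
foot 0.097 [ 0.66907328 -0.21173295] 2.532601593787341e-07 [ 0.66891251 -0.21060992  0.03100815]
foot 0.1 [ 0.66901753 -0.211075  ] 4.233522112238236e-07 [ 0.66877104 -0.20935006  0.03047454]
nest [ 0.66808876 -0.21028042] [ 0.66804757 -0.20981828  0.03563458]
```

Call:
apply_moves(motion=[-0.001,0.001,0.0015,0,-0.001,0.003,0.0015,0,-0.001,0.005,0.0015,0,-0.001,0.007,0.0015,0,-0.001,0.008,0.0015,0,-0.001,0.009,0.0015,0,-0.001,0.009,0.0015,0])

```text
time: 17.6
eef_pos: [0.6661, -0.2069, 0.1187]
ee_rot: [-90.0, 0.0, 5.3]
force: [0.6, 0.3, -2.9]
opening: 0.0617
```

Call:
apply_moves(motion=[0,0.001,0,0,0,0.002,0,0,0,0.003,0,0,0,0.003,0,0])

```text
time: 18.1
eef_pos: [0.666, -0.2069, 0.1157]
ee_rot: [-90.0, 0.0, 5.2]
force: [-0.7, -0.0, -1.9]
opening: 0.0618
```

Call:
apply_moves(motion=[0,0.001,0,0,0,0.0015,0,0,0,0.0015,0,0])

```text
time: 18.48
eef_pos: [0.666, -0.2069, 0.1142]
ee_rot: [-90.0, 0.0, 5.2]
force: [-0.2, 0.2, -2.2]
opening: 0.0617
```

```bash
python3 - <<'E'
from h import *
i=eyes.camera_info("wrist"); im=eyes.read_camera("wrist")
st=readout.read_state(); e=st['eef_pos'];print(st['time'],st['eef_pos'],st['ee_rot'],st['force'].round(2),st['opening'])
cv2.imwrite("pics/w13.png",im[:,:,::-1]); np.save("w13.npy",i['view'])
E
```

```text
18.525 [ 0.66609686 -0.20689734  0.11430262] [-9.00065322e+01 -9.00573846e-04  5.24859330e+00] [ 0.29 -0.76 -2.74] 0.062055061446148856
```

View pics/w13.png

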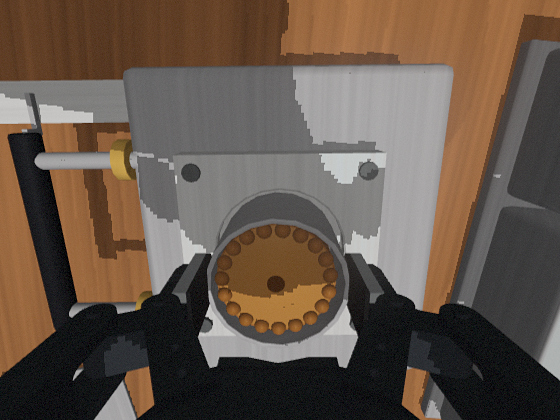

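Foot is entering the recess (ring at row ~190, tin foot just inside it); not yet loaded. Continue in small steps.

Call:
apply_moves(motion=[0,0.001,0,0,0,0.002,0,0,0,0.002,0,0])

```text
time: 18.9
eef_pos: [0.6663, -0.207, 0.1137]
ee_rot: [-90.0, -0.0, 5.2]
force: [-3.4, -0.6, 6.9]
opening: 0.0619
```

Call:
apply_moves(motion=[0,0,0,0,0,0,0,0,0,0,0,0,0,0,0,0,0,0,0,0], hand=0)

```text
time: 19.52
eef_pos: [0.6661, -0.2069, 0.1122]
ee_rot: [-90.0, -0.0, 5.2]
force: [-0.4, -0.4, 0.2]
opening: 0.0854
```

Call:
apply_moves(motion=[0,-0.005,0,0,0,-0.015,0,0,0,-0.035,0,0,0,-0.06,0,0,0,-0.085,0,0,0,-0.1,0,0,0,-0.1,0,0], hand=0)

```text
time: 20.4
eef_pos: [0.6671, -0.2069, 0.2144]
ee_rot: [-90.1, -0.2, 5.2]
force: [0.1, -0.2, -0.4]
opening: 0.0856
```

```bash
python3 - <<'E'
from h import *
i=eyes.camera_info("wrist"); im=eyes.read_camera("wrist")
st=readout.read_state(); e=st['eef_pos'];print(st['time'],st['eef_pos'],st['ee_rot'],st['force'].round(2),st['opening'])
cv2.imwrite("pics/w14.png",im[:,:,::-1]); np.save("w14.npy",i['view'])
im=eyes.read_camera("scene");cv2.imwrite("pics/s14.png",im[:,:,::-1])
s=cv2.imread("pics/s14.png"); crop(s,150,140,150,110,5,"pics/c_s14.png")
E
```

```text
20.45 [ 0.6662286  -0.20691517  0.21284282] [-9.00301508e+01 -4.34559170e-02  5.24838839e+00] [-0.73  0.55 -0.3 ] 0.08525791156778086
```

View pics/w14.png

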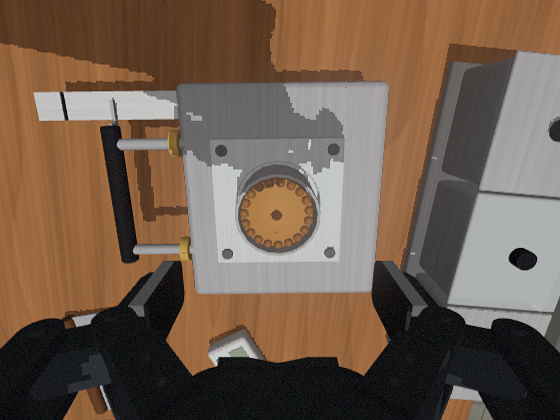

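View pics/c_s14.png

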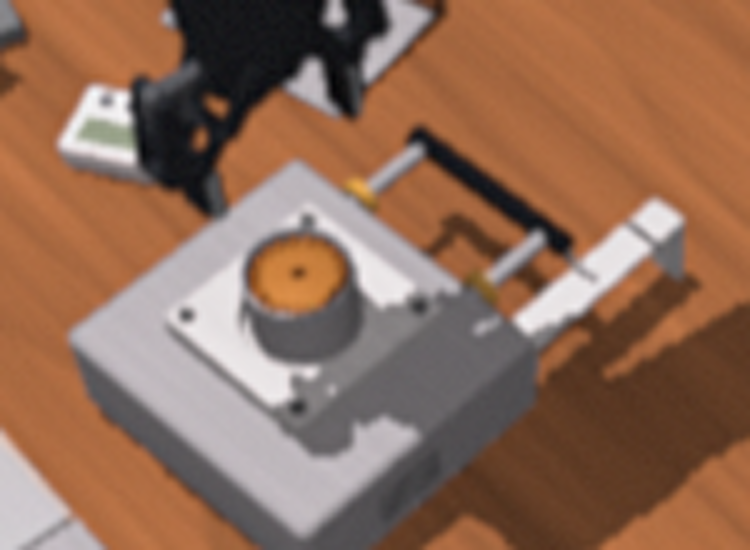

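```bash
python3 - <<'E'
from h import *
i=eyes.camera_info("wrist"); i['view']=np.load("w14.npy"); s=eyes.camera_info("scene")
S=np.array([onz(i,p,.094) for p in ((221,151),(333.5,149.5),(330,252.5),(227.5,253.5))]); print(S.round(4)); print("nest",S.mean(0))
print("pie",onz(i,(277,215),.128), "scene",onz(s,(150+299/5-.4,140+272/5-.4),.128))
o1,d1=ray(i,(277,215)); o2,d2=ray(s,(150+299/5-.4,140+272/5-.4))
A=np.stack([d1,-d2],1); k=np.linalg.lstsq(A,o2-o1,rcond=None)[0]; print("tri",o1+k[0]*d1,o2+k[1]*d2)
for p in ((113+1,104),): pass
print("bar",onz(i,(111,127),.07),onz(i,(130,262),.07))
print("mark",onz(i,(63.5,93),.056),onz(i,(66.5,119),.056), "pointer",onz(i,(114,105),.06))
E
```

```text
[[ 0.6177 -0.1698  0.094 ]
 [ 0.7089 -0.1602  0.094 ]
 [ 0.7187 -0.251   0.094 ]
 [ 0.6274 -0.2602  0.094 ]]
nest [ 0.66816873 -0.21028409  0.094     ]
pie [ 0.66711276 -0.20929663  0.128     ] scene [ 0.6673823  -0.20995982  0.128     ]
tri [ 0.66710528 -0.20922073  0.12823744] [ 0.66753008 -0.20968557  0.12839943]
bar [ 0.51779619 -0.16092735  0.07      ] [ 0.52942849 -0.28929768  0.07      ]
mark [ 0.47063079 -0.13649104  0.056     ] [ 0.47121177 -0.15874408  0.056     ] pointer [ 0.51650478 -0.14250908  0.06      ]
```

Call:
apply_moves(motion=[-0.02,0,-0.001,0,-0.05,0,-0.002,0,-0.085,0,-0.003,0,-0.12,0,-0.004,0,-0.138,0,-0.0047,0,-0.1434,0,-0.0047,0,-0.1434,0.02,-0.0047,0,-0.1434,0.04,-0.0047,0,-0.1434,0.06,-0.0047,0,-0.1434,0.06,-0.0047,0], hand=130)

```text
time: 21.75
eef_pos: [0.5236, -0.2238, 0.1507]
ee_rot: [-89.9, 0.1, 5.3]
force: [-0.2, 0.4, 1.0]
opening: 0.0418
```

```bash
python3 - <<'E'
from h import *
i=eyes.camera_info("wrist"); im=eyes.read_camera("wrist")
st=readout.read_state(); e=st['eef_pos'];print(st['time'],st['eef_pos'],st['ee_rot'],st['force'].round(2),st['opening'])
cv2.imwrite("pics/w15.png",im[:,:,::-1]); np.save("w15.npy",i['view'])
E
```

```text
21.8 [ 0.52436619 -0.22412459  0.15188299] [-8.99373053e+01  1.17015857e-02  5.30157309e+00] [-0.01 -0.01  0.23] 0.041832911191759324
```

View pics/w15.png

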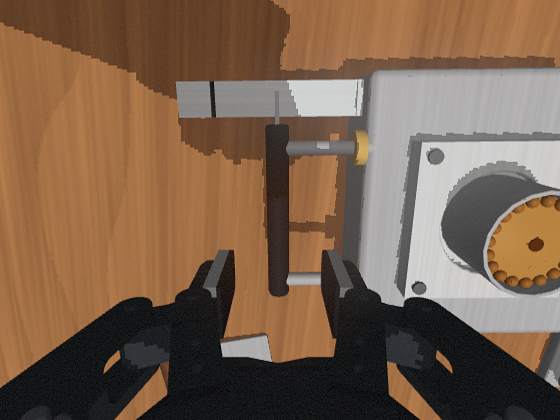

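Call:
apply_moves(motion=[0,0.015,0,0,0,0.035,0,0,0,0.055,0,0,0,0.075,0,0,0,0.09,0,0,0,0.1,0,0,0,0.102,0,0,0,0.102,0,0])

```text
time: 22.8
eef_pos: [0.5241, -0.2248, 0.0506]
ee_rot: [-90.0, -0.0, 5.3]
force: [0.0, 0.1, -0.4]
opening: 0.0421
```

```bash
python3 - <<'E'
from h import *
i=eyes.camera_info("wrist"); im=eyes.read_camera("wrist")
st=readout.read_state(); e=st['eef_pos'];print(st['time'],st['eef_pos'],st['ee_rot'],st['force'].round(2),st['opening'])
cv2.imwrite("pics/w16.png",im[:,:,::-1]); np.save("w16.npy",i['view'])
E
```

```text
22.85 [ 0.52428449 -0.22486646  0.05086238] [-9.00388855e+01 -6.16155927e-02  5.24935404e+00] [ 1.02 -0.07 -0.19] 0.041928968728902935
```

View pics/w16.png

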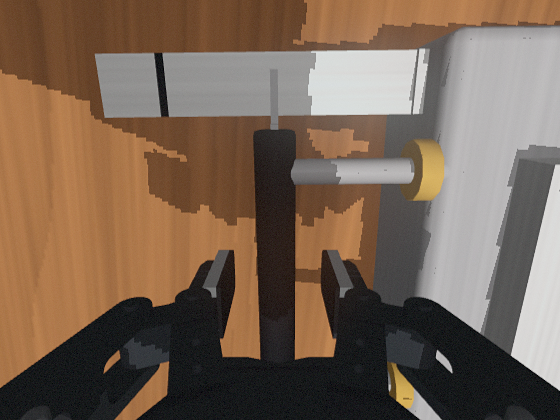

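Call:
apply_moves(motion=[0,0,0,0,0,0,0,0,0,0,0,0,0,0,0,0,0,0,0,0,0,0,0,0], hand=255, force=60)

```text
time: 23.6
eef_pos: [0.5236, -0.225, 0.051]
ee_rot: [-90.0, 0.0, 5.3]
force: [-1.9, -0.1, 6.4]
opening: 0.0139
```

Call:
apply_moves(motion=[-0.002,0,0,0,-0.005,0,0,0,-0.008,0,0,0,-0.011,0,0,0,-0.014,0,0,0,-0.017,0,0,0,-0.02,0,0,0,-0.023,0,0,0,-0.026,0,0,0,-0.029,0,0,0,-0.032,0,0,0,-0.034,0,0,0,-0.035,0,0,0,-0.035,0,0,0,-0.035,0,0,0])

```text
time: 25.48
eef_pos: [0.4951, -0.2279, 0.0511]
ee_rot: [-90.1, -0.7, 5.3]
force: [12.3, -0.6, -8.0]
opening: 0.014
```

```bash
python3 - <<'E'
from h import *
i=eyes.camera_info("wrist"); im=eyes.read_camera("wrist")
st=readout.read_state(); e=st['eef_pos'];print(st['time'],st['eef_pos'],st['ee_rot'],st['force'].round(2),st['opening'])
cv2.imwrite("pics/w17.png",im[:,:,::-1]); np.save("w17.npy",i['view'])
im=eyes.read_camera("scene");cv2.imwrite("pics/s17.png",im[:,:,::-1])
s=cv2.imread("pics/s17.png"); crop(s,150,140,150,110,5,"pics/c_s17.png")
E
```

```text
25.525 [ 0.49502924 -0.22786339  0.05110394] [-90.11455088  -0.74136241   5.33791707] [12.45 -0.63 -8.12] 0.014376862981802395
```

View pics/w17.png

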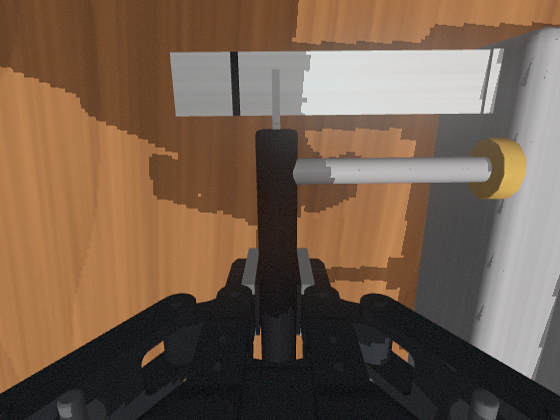

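View pics/c_s17.png

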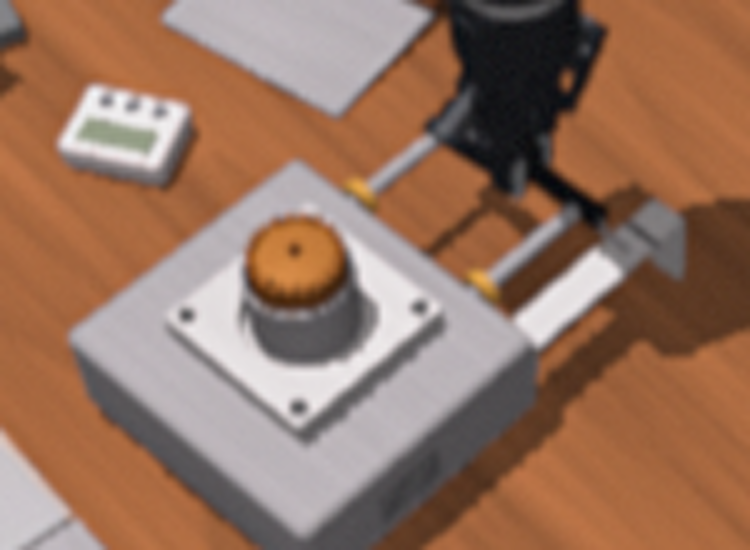

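```bash
cat > pm.py <<'E'
from h import *
def pull(view,pt,mk,show=True):
    i=eyes.camera_info("wrist"); i['view']=view
    a=np.radians(5.7); u=np.array([-np.cos(a),-np.sin(a),0])
    m=[onz(i,q,.056) for q in mk]
    M=np.mean(m,0)
    for z in (.058,.064,.070):
        p=onz(i,pt,z); print(z,"remaining mm", (1000*(M-p)@u).round(2), p.round(4))
    print("mark dir deg", np.degrees(np.arctan2(*(m[0]-m[1])[[0,1]])), M.round(4))
E
python3 - <<'E'
from pm import *
print("before"); pull(np.load("w16.npy"),(274,98),((159,54),(164,116)))
print("now"); pull(np.load("w17.npy"),(276,98),((234.5,52),(236.5,115)))
s=cv2.imread("pics/w17.png")
E
```

```text
before
0.058 remaining mm 45.31 [ 0.5155 -0.1482  0.058 ]
0.064 remaining mm 45.37 [ 0.5156 -0.1484  0.064 ]
0.07 remaining mm 45.42 [ 0.5157 -0.1487  0.07  ]
mark dir deg -4.376037373136797 [ 0.47   -0.1476  0.056 ]
now
0.058 remaining mm 16.27 [ 0.4871 -0.1512  0.058 ]
0.064 remaining mm 16.22 [ 0.487  -0.1514  0.064 ]
0.07 remaining mm 16.16 [ 0.487  -0.1517  0.07  ]
mark dir deg -5.191817110329309 [ 0.4703 -0.1474  0.056 ]
```

Call:
apply_moves(motion=[-0.002,0,0,0,-0.004,0,0,0,-0.006,0,0,0,-0.008,0,0,0,-0.01,0,0,0,-0.012,0,0,0,-0.013,0,0,0,-0.014,0,0,0,-0.014,0,0,0,-0.014,0,0,0])

```text
time: 26.82
eef_pos: [0.4821, -0.2292, 0.0511]
ee_rot: [-90.1, -0.9, 5.4]
force: [14.1, -1.7, -9.8]
opening: 0.0142
```

```bash
python3 - <<'E'
from h import *
i=eyes.camera_info("wrist"); im=eyes.read_camera("wrist")
st=readout.read_state(); e=st['eef_pos'];print(st['time'],st['eef_pos'],st['ee_rot'],st['force'].round(2),st['opening'])
cv2.imwrite("pics/w18.png",im[:,:,::-1]); np.save("w18.npy",i['view'])
E
```

```text
26.875 [ 0.48204712 -0.22922561  0.05110891] [-90.13495432  -0.85526704   5.34911195] [ 14.29  -1.71 -10.27] 0.014422656052537942
```

View pics/w18.png

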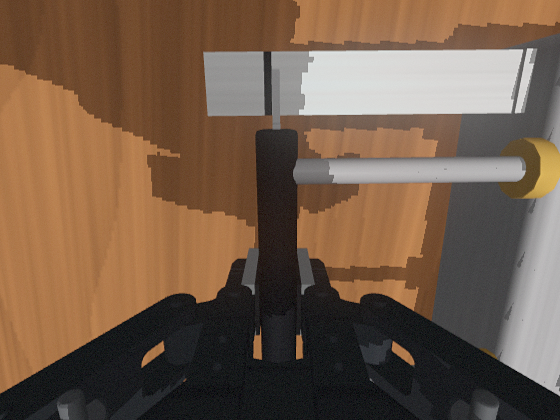

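Call:
apply_moves(motion=[-0.001,0,0,0,-0.002,0,0,0,-0.003,0,0,0,-0.0033,0,0,0,-0.0033,0,0,0,-0.0033,0,0,0])

```text
time: 27.62
eef_pos: [0.4791, -0.2295, 0.0511]
ee_rot: [-90.1, -0.9, 5.4]
force: [14.7, -1.5, -12.8]
opening: 0.0138
```

```bash
python3 - <<'E'
from h import *
i=eyes.camera_info("wrist"); im=eyes.read_camera("wrist")
st=readout.read_state(); e=st['eef_pos'];print(st['time'],st['eef_pos'],st['ee_rot'],st['force'].round(2),st['opening'])
cv2.imwrite("pics/w19.png",im[:,:,::-1]); np.save("w19.npy",i['view'])
s=cv2.imread("pics/w19.png"); crop(s,200,30,160,120,5,"pics/c_w19.png")
im=eyes.read_camera("scene");cv2.imwrite("pics/s19.png",im[:,:,::-1])
s=cv2.imread("pics/s19.png"); crop(s,150,140,150,110,5,"pics/c_s19.png")
im=eyes.read_camera("top");cv2.imwrite("pics/t19.png",im[:,:,::-1])
E
```

```text
27.675 [ 0.47911551 -0.22954277  0.05115143] [-90.14503465  -0.89575931   5.36170271] [ 14.73  -0.88 -12.32] 0.014468298287238722
```

View pics/c_w19.png

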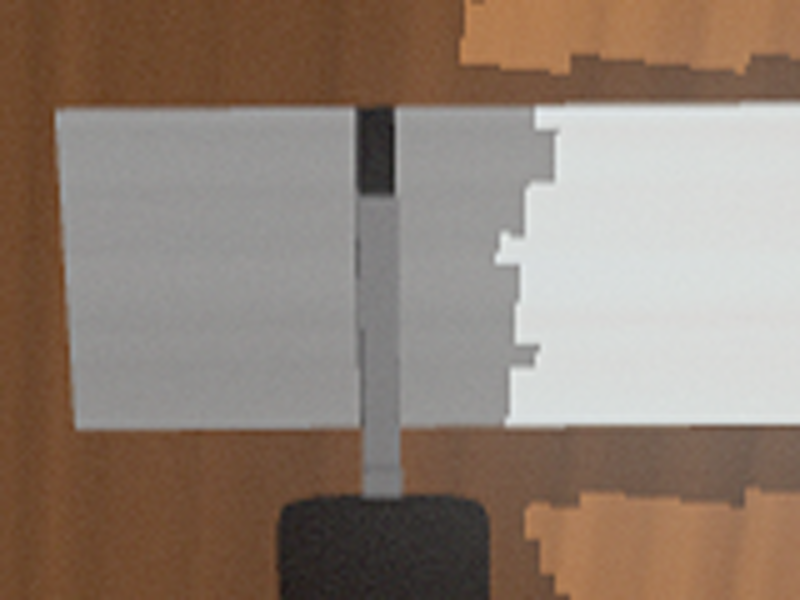

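View pics/c_s19.png

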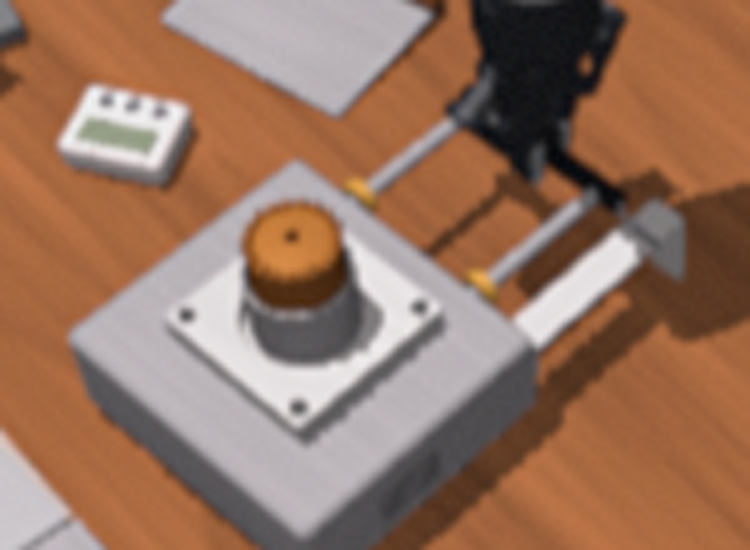

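View pics/t19.png

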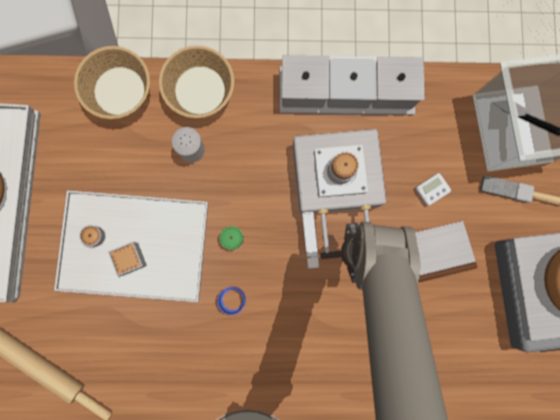

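Call:
apply_moves(motion=[0,0,0,0,0,0,0,0,0,0,0,0,0,0,0,0,0,0,0,0,0,0,0,0,0,0,0,0,0,0,0,0])

```text
time: 28.78
eef_pos: [0.4791, -0.2295, 0.0511]
ee_rot: [-90.1, -0.9, 5.4]
force: [14.6, -2.1, -11.8]
opening: 0.0142
```

```bash
python3 - <<'E'
from h import *
from pm import pull
st=readout.read_state(); print(st['time'],st['eef_pos'],st['force'].round(2),st['opening'])
i=eyes.camera_info("wrist"); im=eyes.read_camera("wrist"); cv2.imwrite("pics/w20.png",im[:,:,::-1])
s=cv2.imread("pics/w20.png"); crop(s,200,30,160,120,5,"pics/c_w20.png")
pull(i['view'],(275.7,98),((275,52),(276,114)))
t=eyes.camera_info("top"); sc=eyes.camera_info("scene")
o1,d1=ray(t,(345.5,167)); o2,d2=ray(sc,(150+292/5-.4,140+236/5-.4))
k=np.linalg.lstsq(np.stack([d1,-d2],1),o2-o1,rcond=None)[0]; print("pie top",o1+k[0]*d1,o2+k[1]*d2)
print("scene at .1578",onz(sc,(150+292/5-.4,140+236/5-.4),.1578))
E
```

```text
28.775 [ 0.47913678 -0.22953905  0.05114052] [ 14.62  -2.13 -11.77] 0.01416016944880861
0.058 remaining mm 0.02 [ 0.471  -0.1528  0.058 ]
0.064 remaining mm -0.05 [ 0.4709 -0.1531  0.064 ]
0.07 remaining mm -0.11 [ 0.4709 -0.1533  0.07  ]
mark dir deg -6.280881151613509 [ 0.4704 -0.1473  0.056 ]
pie top [ 0.6605906  -0.20952768  0.15176477] [ 0.6649932  -0.21447548  0.15358878]
scene at .1578 [ 0.66660013 -0.21149316  0.1578    ]
```

View pics/c_w20.png

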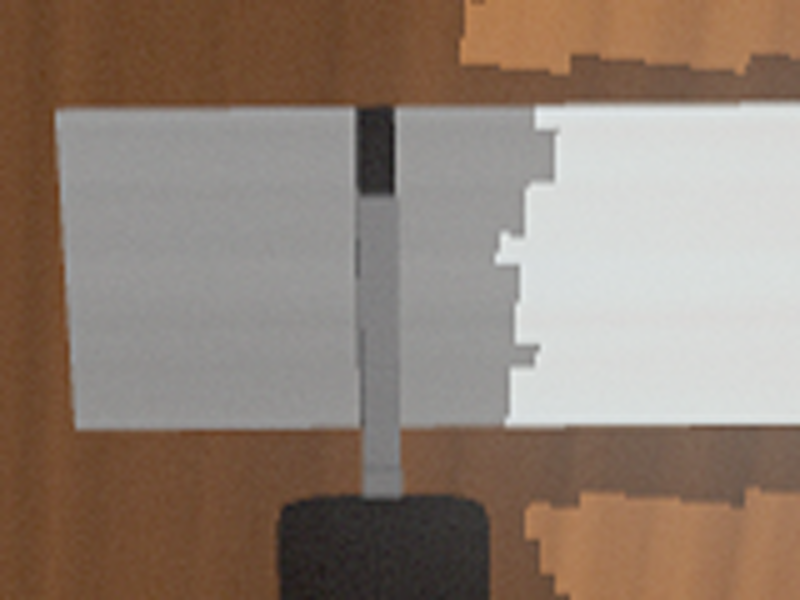

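```bash
python3 - <<'E'
from h import *
t=cv2.imread("pics/t19.png"); h=cv2.cvtColor(t,cv2.COLOR_BGR2HSV)
crop(t,315,140,60,60,9,"pics/c_t19.png")
E
```

```text
(no output)
```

View pics/c_t19.png

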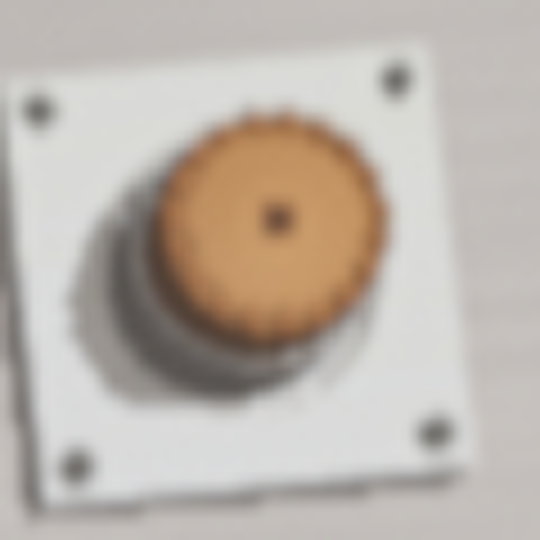

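```bash
python3 - <<'E'
from h import *
from cell import finish_job
t=eyes.camera_info("top"); sc=eyes.camera_info("scene")
o1,d1=ray(t,(315+277.5/9-.5,140+218.5/9-.5)); o2,d2=ray(sc,(150+292/5-.4,140+236/5-.4))
k=np.linalg.lstsq(np.stack([d1,-d2],1),o2-o1,rcond=None)[0]; p=o1+k[0]*d1; q=o2+k[1]*d2; print("pie top",p,q)
if abs((p+q)[2]/2-.158)<.006: print(finish_job())
E
```

```text
pie top [ 0.66590526 -0.20786994  0.1595864 ] [ 0.66754698 -0.20973588  0.16028139]
the job is handed in; nothing more can be done
None
```

The job is handed in. The tin is down in the nest and let go, the handle is held with its pointer on the black mark, and the pie stands up out of its tin.

**One mistake along the way:** after first setting the tin down and opening the fingers, I gave the half-close command in the same call as the rise. The fingers caught the tin again and carried it upright to over the handle. I carried it straight back, set it down in the nest again, opened fully and rose clear before going to the handle.

**Last checks:**
- **Tin in the nest:** after the second release the pie's top was 128 mm above the bench, as it should be. The pie's centre was about 1 mm from the nest's centre by the wrist and scene cameras.
- **Handle:** the wrist camera showed the pointer within about 0.1 mm of the mark. The grip was steady over a full second, with a pull of about 14.6 N along the robot's x axis.
- **Pie raised:** from two cameras its top is about 160 mm above the bench, so its base is about 37 mm above the nest floor; 35 mm was expected. It is upright and within about 3 mm of the nest's centre.
- **Disagreement:** my first height check of the raised pie gave about 153 mm, with the two camera rays missing each other by 6–7 mm. I had read its pixel in the top picture by eye. Measured from an enlarged crop, the rays came within about 2.6 mm of each other.
- **Other things:** the other tins, dredger and timer looked unmoved in the last top picture; the arm partly hid the scraper. I checked these by eye only.

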